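# Draw a batch of steel balls from the parts hopper and put it on the scale

### The job

Draw the batch of steel balls from the hopper: stand the empty tray lengthwise under the chute so that the chute's lip hangs over the inside of the tray's end, pull the hopper's slide gate out until all six balls have run into the tray, and push the gate fully home again before you move the tray. Then carry the tray level to the bench scale and set it down, without dropping it, on the middle of the platform, lengthwise with it, with all six balls in it and the other things on the bench left where they are.

Things in the scene. Friction and masses are not known exactly. Their poses are not given: they have to be found in the camera images.
- tray_bar (a point): Grip of the loose open aluminium tray (about 350 g): a straight dark steel bar, 120 mm long along the tray's x, 12 mm wide (y), 14 mm high, on two posts that rise from the middles of the tray's long sides. This point is the bar's centre, 115 mm above the tray's underside, over its centre. Axes are the tray's.
- tray_base (a point): Centre of the tray's underside, axes the tray's (z up, y lengthwise). Outside 120 mm (x) by 160 mm (y), walls 42 mm high and 4 mm thick.
- hopper: Green parts hopper fixed to the bench; origin on the bench under the throat's axis. Throat 72 mm inside. Outside of the cone: 40 mm from the axis up to 205 mm height, then widening straight to 90 mm at 285 mm; rim at 297 mm. Base plate 160 (x) by 120 (y) by 8 mm. The gate is pulled to its -x; balls leave to its -y.
- chute_lip (a point): Middle of the lower lip of the hopper's steel chute, which falls to the hopper's -y; 82 mm wide, 62 mm above the bench, 135 mm from the throat's axis. Its underside is 58 mm above the bench, its side walls end at 84 mm. Axes the hopper's. The tray's centre belongs 60 mm out in -y (30 to 78), within 24 mm in x, its length along y within 0.3 rad.
- gate (a joint): Flat steel slide gate closing the hopper's throat from below. 0 = fully home (shut, at its stop), 0.080 m = pulled out fully to the hopper's -x. Starts shut or up to 5 mm out. All balls drop only when it is out by more than about 0.070 m; they need about 2 s to roll out. It drags with 3 to 5 N and stays where it is left.
- gate_grip (a point): On the gate's handle, an upright dark steel fin: 12 mm thick (y), 40 mm long (x), 159 to 215 mm above the bench, free on both sides. Point: its middle, 190 mm up, 96 mm from the throat's axis in -x when home; moves with the gate, axes the hopper's. The cone overhangs it: a tool leaning back 35 to 45 degrees to -x (pointing forward and down) reaches it.
- scale_top (a point): Centre of the top face of the fixed bench scale's steel platform, 160 mm (x) by 190 mm (y), 45 mm above the bench. Axes are the scale's; its low display stands at its -x side.
- ball0_center (a point): Centre of a loose steel ball, 20 mm in diameter, 33 g; one of six that lie in the hopper's throat on the gate.
- ball1_center (a point): Centre of a loose steel ball, 20 mm in diameter, 33 g; one of six that lie in the hopper's throat on the gate.
- ball2_center (a point): Centre of a loose steel ball, 20 mm in diameter, 33 g; one of six that lie in the hopper's throat on the gate.
- ball3_center (a point): Centre of a loose steel ball, 20 mm in diameter, 33 g; one of six that lie in the hopper's throat on the gate.
- ball4_center (a point): Centre of a loose steel ball, 20 mm in diameter, 33 g; one of six that lie in the hopper's throat on the gate.
- ball5_center (a point): Centre of a loose steel ball, 20 mm in diameter, 33 g; one of six that lie in the hopper's throat on the gate.
- oil: Bystander: orange oil bottle, 52 mm across, 150 mm tall.
- wrench: Bystander: steel wrench lying flat.
- shaft: Bystander: turned stepped steel shaft standing upright, 40 mm across, 80 mm tall.
- chuck_key: Bystander: steel T-shaped chuck key lying flat, 100 mm long, up to 21 mm high.
- vblock: Bystander: steel V-block, 70 x 50 x 45 mm.
- jar: Bystander: glass jar with a dark lid, 64 mm across, 80 mm tall.
Mind the look-alikes: they are no part of the job. Of the things shaped like the part that bears tray_bar, the aluminium one is meant.

How it is judged:
By the outcome, as a careful person would: the job done as asked, in the order asked, and still so for the second after the job is handed in, with the robot touching nothing.
It also fails if it takes over 69 s, if anything falls off the work surface, if the arm or the gripper's body presses on something with over 40 N, if the wrist force passes 120 N, or if a joint passes its speed limit or range.

### The arm

A 6-joint arm with a two-finger parallel gripper is mounted at the origin on the work surface. World frame = base frame: x ahead of the robot, y to its left, z up, the work surface at z = 0. Lengths are in m, angles in rad, forces in N, time in s.
With the tool pointing down it reaches from about 0.4 to 0.925 m from the base axis. Payload 3.4 kg.
Tool frame: the origin (TCP) lies midway between the tips of the shut fingers; the grasp point (between the pads) lies behind it (ctrl.grasp_offset is the z of the grasp point in the tool frame, in m); z points along the fingers, y is the direction in which the jaws open and shut (so a half turn about z gives the same grasp; the last joint's range is limited). The gripper opens to 85 mm and grips with 20 to 120 N. Pads are 22 mm wide; open, the fingers measure 114 mm over their backs; the gripper's body (76 mm by 85 mm) begins 54 mm behind the grasp point. The pads swing forward as they close: fully open they stand 13 mm farther back than shut.
Start: joints at [-1.244, 0.307, 1.506, -0, 1.328, -0.073], TCP at [0.224, -0.529, 0.231] pointing down, gripper open.
Joint ranges: [-3.12, 3.12], [-1.05, 2.28], [0.14, 2.33], [-1.42, 4.57], [0.1, 2.73], [-2.68, 2.68]. Speed limits (rad/s): [2.57, 2.57, 3.14, 3.14, 3.14, 3.14].

### API

Orientations are given as a rotation vector (axis times angle).
In Python, from station import ctrl gives the robot as it stands.
- The arm moves only by the shell command python3 -m handwheel 'ROWS' [OPENING] [FORCE]. ROWS is JSON, a list of rows, each an object with "linear": the shift along the world's x, y, z in m, a list of three; "twist": the turn, a rotation vector about the world's x, y, z in degrees, a list of three. A call has 1 to 20 rows; each row shifts and turns the pose as measured when the row begins; what a row does not reach is not made up. A row lasts 1/8 s, in which the tool goes at most 62.5 mm and 10.7 degrees, less where a joint would pass 70% of its speed; a pose out of reach is approached as far as the arm can. A call with a gripper value outside its range is refused whole. OPENING is the opening, from 0 (shut) to 1 (fully open), set as the call begins (- or left out, the last holds). The fingers move at their own pace and stop on an object; FORCE is the grip in N (left out, the last holds). Time passes only in rows, so rows that do not move let the fingers close. It gives the time, the measured TCP pose, the force and the opening at its end, in the units of the state.
- ctrl.get_state(): the state, without advancing time (a new reading comes with each control period).
- ctrl.get_image(name): name is "scene" or "side" or "wrist"; returns a dict with "img" (480x640x3 uint8, red, green, blue), "fx", "fy", "cx", "cy" (pixels), "k1" (the pictures are not rectified: a ray, as slopes to the right and down, at radius r is drawn at 1 + k1 r^2 times it, then the intrinsics apply), "rvec" (rotation vector, rad) and "tvec" (3), from world to camera coordinates, as OpenCV has them; the wrist camera has in their place "mount" (4x4, takes a point from camera to tool coordinates, whose origin is the TCP and whose axes are the flange's). Camera axes: x right, y down, z forward; pixel columns grow to the right and rows downward; lengths in m; the calibration is good to about 2 mm. A picture is of the moment at which its call begins: read the wrist's pose just before it. There is no depth.
- ctrl.finish_job(): hands the job in, once; it reports no verdict.
The state is a dict: "clock": time; "joints": joint angles; "qvel": joint speeds; "joint_torque": joint torques, N m; "tcp_pos": TCP position; "tool_rot": TCP orientation; "contact_force": force on the tool from outside, world axes, zero at the start; "wrist_torque": the same for the moment, N m; "opening": finger opening in m.
Only numpy, scipy, OpenCV 4.12 (cv2) and the standard library are available. Lean on these libraries where they do the work, as an engineer would, in place of code of your own. Each camera call takes 0.05 s, during which the arm holds its last target.

## Working session

There is one attempt and no reset: what is moved stays moved. The work goes in short steps, Python scripts to look and compute and a shell command to move; the robot and the scene stay as the last step left them, time stands still between calls to the robot, and variables do not carry over. Pictures are saved under pics/ and viewed, and the job is handed in when it is done.

```bash
mkdir -p pics; ls
cat > h.py <<'E'
import numpy as np, cv2
from station import ctrl
from scipy.spatial.transform import Rotation as R
def snap(name,fn):
    s=ctrl.get_state(); d=ctrl.get_image(name)
    cv2.imwrite('pics/'+fn+'.png',d['img'][:,:,::-1])
    if name=='wrist':
        M=np.array(d['mount']); Rt=R.from_rotvec(s['tool_rot']).as_matrix()
        Rc=Rt@M[:3,:3]; C=Rt@M[:3,3]+np.array(s['tcp_pos'])
    else:
        Rw=R.from_rotvec(np.ravel(d['rvec'])).as_matrix(); Rc=Rw.T; C=-Rw.T@np.ravel(d['tvec'])
    np.savez('pics/'+fn+'.npz',Rc=Rc,C=C,k=[d['fx'],d['fy'],d['cx'],d['cy'],d['k1']],img=d['img'])
    return d
def load(fn): return np.load('pics/'+fn+'.npz')
def ray(fn,uv):
    z=load(fn); fx,fy,cx,cy,k1=z['k']
    K=np.array([[fx,0,cx],[0,fy,cy],[0,0,1.]])
    p=cv2.undistortPoints(np.array([[uv]],float),K,np.array([k1,0,0,0.]))[0,0]
    d=z['Rc']@np.array([p[0],p[1],1]); return z['C'],d/np.linalg.norm(d)
def plane(fn,uv,h):
    C,d=ray(fn,uv); return C+d*(h-C[2])/d[2]
def tri(obs):
    A=np.zeros((3,3));b=np.zeros(3);L=[]
    for fn,uv in obs:
        C,d=ray(fn,uv);P=np.eye(3)-np.outer(d,d);A+=P;b+=P@C;L.append((C,P))
    X=np.linalg.solve(A,b); return X,[round(float(np.linalg.norm(P@(X-C)))*1000,1) for C,P in L]
def proj(fn,X):
    z=load(fn);fx,fy,cx,cy,k1=z['k'];p=z['Rc'].T@(np.array(X)-z['C']);p=p[:2]/p[2];p=p*(1+k1*(p@p));return np.array([fx*p[0]+cx,fy*p[1]+cy])
E
python3 - <<'E'
from h import *
for n in ['scene','side','wrist']:
    d=snap(n,n+'0'); z=load(n+'0'); print(n,z['C'].round(3),z['Rc'][:,2].round(2),z['k'].round(2))
print(ctrl.get_state(), ctrl.grasp_offset)
E
```

```text
pics
scene [ 0.95  -0.856  1.446] [-0.27  0.5  -0.82] [ 5.6105e+02  5.6105e+02  3.2073e+02  2.3766e+02 -3.0000e-02]
side [0.351 0.802 1.162] [ 0.12 -0.65 -0.75] [ 5.3051e+02  5.3051e+02  3.2025e+02  2.3926e+02 -8.0000e-02]
wrist [ 0.3   -0.498  0.373] [-0.29 -0.12 -0.95] [428.31 428.31 325.62 228.59   0.  ]
{'clock': 0.15, 'joints': array([-1.24351675e+00,  3.07405406e-01,  1.50739823e+00,  8.37966357e-06,
        1.32840441e+00, -7.34805437e-02]), 'qvel': array([ 8.23849269e-05, -1.73934209e-03, -3.93907214e-03, -1.27481541e-04,
       -1.02119522e-03, -9.31110923e-04]), 'joint_torque': array([ 2.76389083e-04, -4.57978177e+01, -2.52221078e+01, -1.11175509e-04,
        8.56409781e-03, -1.60282497e-05]), 'tcp_pos': array([ 0.22413203, -0.52892377,  0.23058083]), 'tool_rot': array([-3.07716180e+00, -6.24985994e-01,  3.08307724e-04]), 'contact_force': array([0.10000177, 0.54235837, 0.14651826]), 'wrist_torque': array([ 0.01203788, -0.011544  ,  0.03430339]), 'opening': 0.08571590007888244} -0.0187
```

View pics/scene0.png

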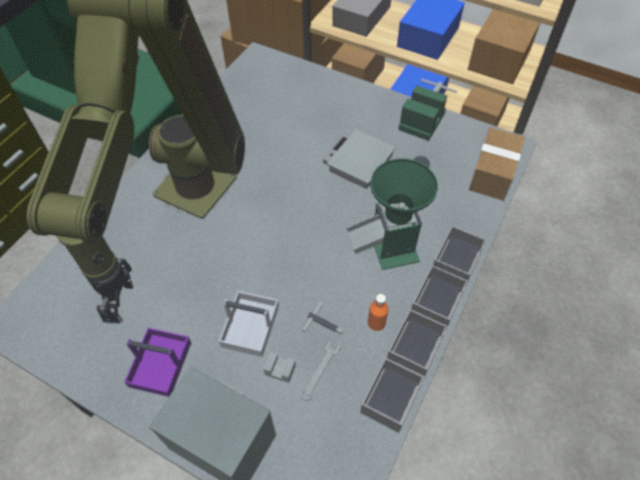

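View pics/side0.png

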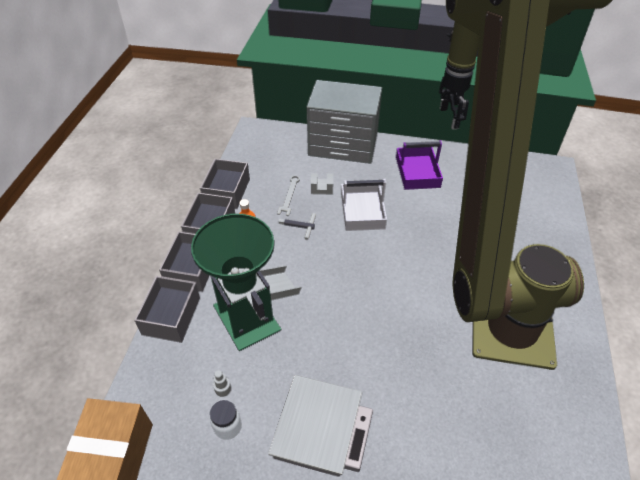

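View pics/wrist0.png

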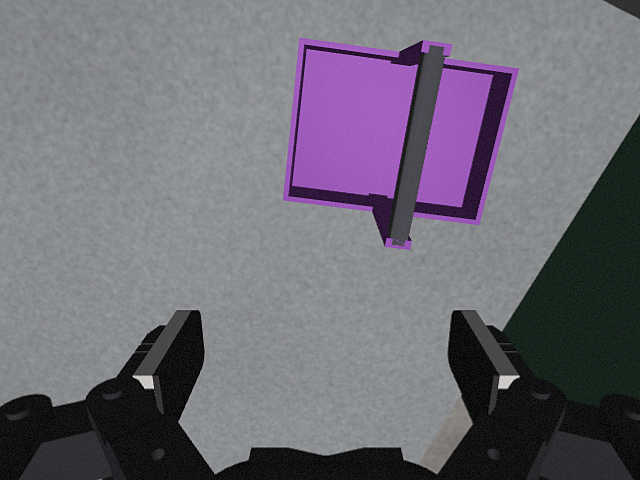

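Scene and side views: aluminium tray at scene (250,322) / side (364,207). The purple tray at scene (158,360) is the look-alike. Hopper is at scene (400,215), with its chute towards (365,235), and the scale is at scene (362,157) / side (318,422). Zooming to measure.

```bash
cat >> h.py <<'E'
def crop(fn,x0,y0,x1,y1,out,s):
    im=load(fn)['img'][y0:y1,x0:x1,::-1]
    cv2.imwrite('pics/'+out+'.png',cv2.resize(im,None,fx=s,fy=s,interpolation=cv2.INTER_CUBIC))
E
python3 - <<'E'
from h import *
crop('scene0',200,270,300,370,'c_tray_s',6)
crop('side0',320,160,410,240,'c_tray_d',7)
crop('scene0',320,110,460,280,'c_hop_s',3.5)
crop('side0',170,200,320,360,'c_hop_d',3.7)
crop('side0',250,360,390,480,'c_scale_d',5)
E
```

```text
(no output)
```

View pics/c_tray_s.png

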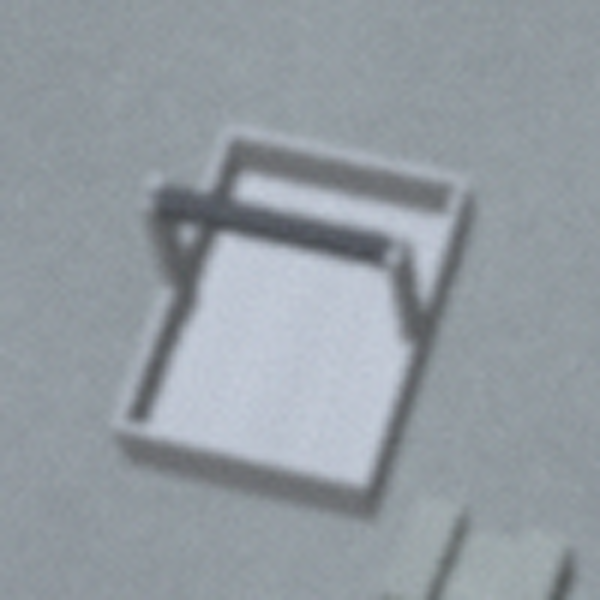

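View pics/c_tray_d.png

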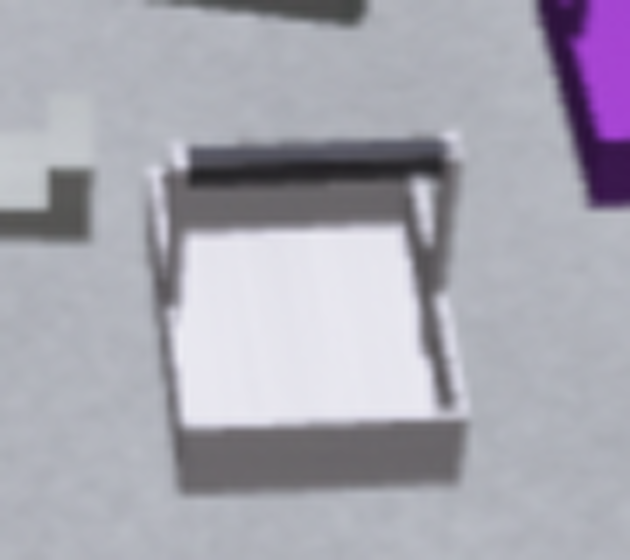

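View pics/c_hop_s.png

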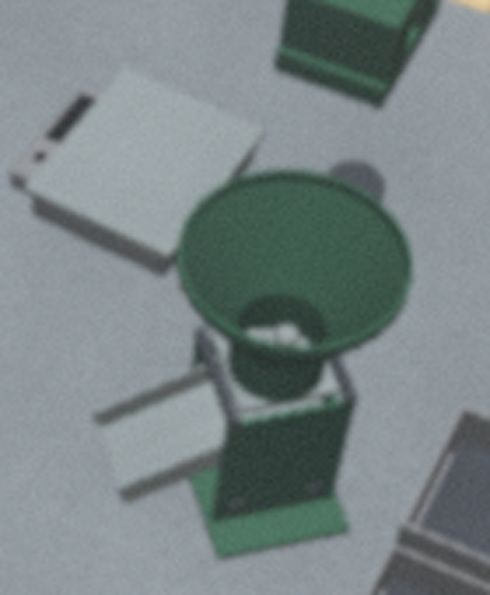

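View pics/c_hop_d.png

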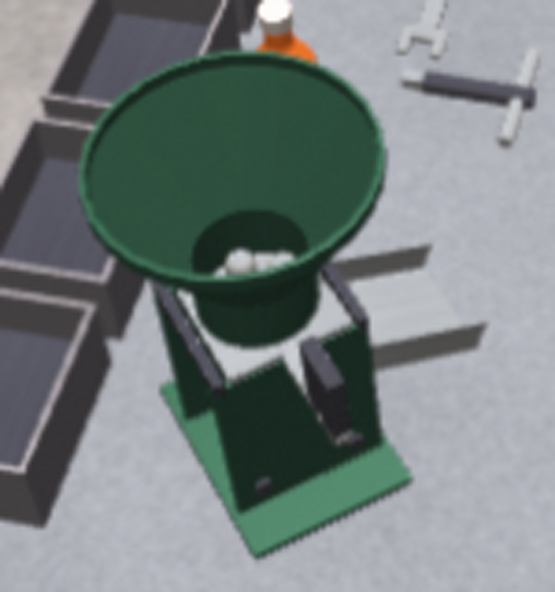

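View pics/c_scale_d.png

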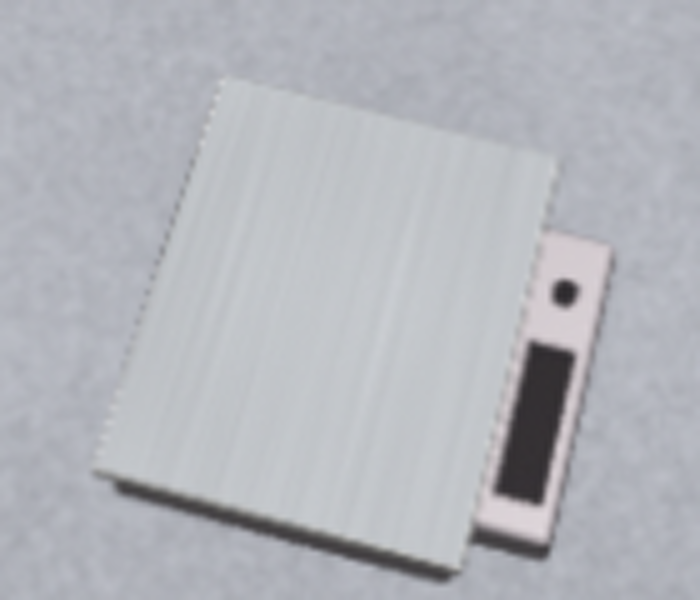

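Run:
```python
from h import *
S=lambda x,y,ox,oy,s:(ox+x/s-0.0,oy+y/s)
def show(n,X): print(n,np.round(X[0],4),X[1])
ts=lambda x,y:('scene0',S(x,y,200,270,6)); td=lambda x,y:('side0',S(x,y,320,160,7))
a=tri([ts(158,200),td(452,152)]);b=tri([ts(398,248),td(180,163)])
show('barL',a);show('barR',b);m=(a[0]+b[0])/2;d=b[0]-a[0];print('mid',m,np.linalg.norm(d),np.degrees(np.arctan2(d[1],d[0])))
for p in [(228,130),(470,180),(372,490),(118,432)]: print('rim',plane(*ts(*p),.042).round(4))
print('avg',np.mean([plane(*ts(*p),.042) for p in [(228,130),(470,180),(372,490),(118,432)]],axis=0))
hs=lambda x,y:('scene0',S(x,y,320,110,3.5)); hd=lambda x,y:('side0',S(x,y,170,200,3.7))
show('wall upper end',tri([hs(95,418),hd(486,324)]));show('wall lower end',tri([hs(125,497),hd(430,248)]))
# baseplate corners z=.008
for p in [(220,557),(348,528)]: print('base s',plane(*hs(*p),.008).round(4))
for p in [(258,556),(411,478),(163,390)]: print('base d',plane(*hd(*p),.008).round(4))
# rim ellipse centers
show('rim',tri([hs(296,262),hd(232,168)]))
show('fin top',tri([hs(200,332),hd(322,362)]))
# scale
sd=lambda x,y:('side0',S(x,y,250,360,5))
pts=[(225,77),(557,157),(460,572),(95,472)]
P=[plane(*sd(*p),.045) for p in pts];print('scale d',np.round(P,4),np.mean(P,0))
q=[(125,68),(265,132),(165,270),(28,190)]
P=[plane(*hs(*p),.045) for p in q];print('scale s',np.round(P,4),np.mean(P,0))
for i,j in [(0,3),(1,0),(2,1),(3,2)]: pass
show('sc',tri([hs(165,270),sd(225,77)]));show('sc',tri([hs(28,190),sd(557,157)]));show('sc',tri([hs(125,68),sd(460,572)]));show('sc',tri([hs(265,132),sd(95,472)]))
```

```text
barL [ 0.3851 -0.3617  0.1123] [1.0, 1.0]
barR [ 0.4941 -0.3317  0.1142] [0.4, 0.4]
mid [ 0.43960063 -0.34670278  0.1132358 ] 0.11300450393977228 15.384495430935916
rim [ 0.365  -0.2884  0.042 ]
rim [ 0.4802 -0.2569  0.042 ]
rim [ 0.5216 -0.4113  0.042 ]
rim [ 0.4062 -0.442   0.042 ]
avg [ 0.44321523 -0.34962595  0.042     ]
wall upper end [0.5494 0.0309 0.0749] [1.1, 1.1]
wall lower end [ 0.605  -0.0279  0.0718] [3.3, 3.3]
base s [ 0.691  -0.0048  0.008 ]
base s [0.7761 0.074  0.008 ]
base d [0.6687 0.1985 0.008 ]
base d [0.5831 0.12   0.008 ]
base d [0.7729 0.0837 0.008 ]
rim [0.6814 0.098  0.2859] [0.0, 0.0]
fin top [0.6196 0.1181 0.1361] [14.6, 14.6]
scale d [[0.515  0.2562 0.045 ]
 [0.3594 0.2664 0.045 ]
 [0.3719 0.4556 0.045 ]
 [0.5285 0.4443 0.045 ]] [0.44370908 0.35563712 0.045     ]
scale s [[0.3744 0.4468 0.045 ]
 [0.5333 0.4329 0.045 ]
 [0.5229 0.2303 0.045 ]
 [0.3653 0.2576 0.045 ]] [0.44899114 0.34191482 0.045     ]
sc [0.5174 0.2462 0.0248] [0.6, 0.6]
sc [0.3608 0.2634 0.0374] [1.4, 1.4]
sc [0.3718 0.4533 0.0381] [0.3, 0.3]
sc [0.5302 0.4414 0.0357] [0.3, 0.3]
```

```bash
python3 -m handwheel '[{"linear":[0.04,0.036,0.01],"twist":[0,0,-2]},{"linear":[0.04,0.036,0.01],"twist":[0,0,-2]},{"linear":[0.04,0.036,0.01],"twist":[0,0,-2]},{"linear":[0.04,0.036,0],"twist":[0,0,-2]},{"linear":[0.02,0.02,0],"twist":[0,0,0]},{"linear":[0,0,0],"twist":[0,0,0]}]' 1
python3 - <<'E'
from h import *
snap('wrist','w1')
E
```

```text
clock: 0.9
tcp_pos: [0.4077, -0.3599, 0.2593]
tool_rot: [-3.112, -0.396, 0.001]
contact_force: [0.2, -0.4, -0.0]
opening: 0.0852
```

View pics/w1.png

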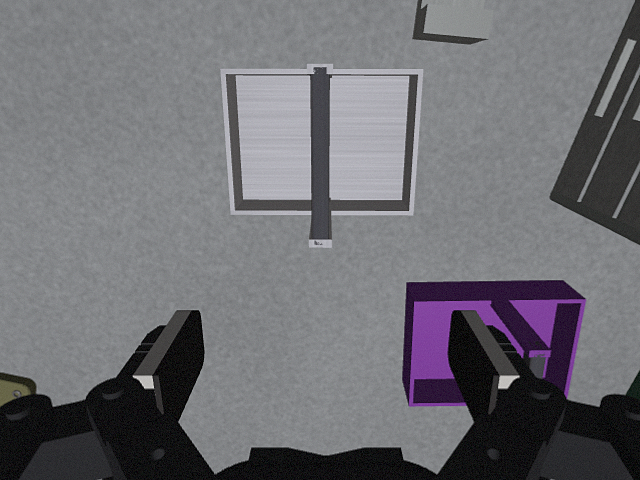

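The picture shows the aluminium tray ahead of the fingers. Its bar runs vertically at column 320, rows about 67 to 243, so jaw alignment is good.

Run:
```python
from h import *
a=plane('w1',(320,69),.122);b=plane('w1',(320,242.5),.122);d=a-b
print(a,b,np.linalg.norm(d),(a+b)/2,np.degrees(np.arctan2(d[1],d[0])))
# height by two views of the near/far bar ends
S=lambda x,y:('scene0',(200+x/6,270+y/6)); D=lambda x,y:('side0',(320+x/7,160+y/7))
print(tri([('w1',(320,242.5)),S(156,196),D(452,146)]),tri([('w1',(320,69)),S(400,243),D(180,158)]))
c=[(222,70),(422,70),(413,214),(231,214)];P=[plane('w1',p,.042) for p in c];print(np.round(P,4),np.mean(P,0))
s=ctrl.get_state();t=R.from_rotvec(s['tool_rot']).as_matrix();print(t.round(3))
```

```text
[ 0.49551786 -0.33354789  0.122     ] [ 0.38594209 -0.36140143  0.122     ] 0.1130604612240072 [ 0.44072997 -0.34747466  0.122     ] 14.262201181212484
(array([ 0.38469604, -0.36169868,  0.11600057]), [0.9, 1.1, 0.3]) (array([ 0.49489663, -0.33191086,  0.11758667]), [1.7, 1.3, 0.8])
[[ 0.4779 -0.2568  0.042 ]
 [ 0.5173 -0.4093  0.042 ]
 [ 0.4032 -0.4393  0.042 ]
 [ 0.3631 -0.2853  0.042 ]] [ 0.44037572 -0.34767293  0.042     ]
[[ 0.968  0.25  -0.002]
 [ 0.25  -0.968  0.004]
 [-0.001 -0.004 -1.   ]]
```

```bash
python3 -m handwheel '[{"linear":[0.033,0.012,-0.01],"twist":[0,0,0]},{"linear":[0,0,-0.04],"twist":[0,0,0]},{"linear":[0,0,-0.04],"twist":[0,0,0]},{"linear":[0,0,-0.04],"twist":[0,0,0]},{"linear":[0,0,-0.031],"twist":[0,0,0]},{"linear":[0,0,0],"twist":[0,0,0]}]' 1
python3 - <<'E'
from h import *
snap('wrist','w2'); s=ctrl.get_state(); print(s['tcp_pos'],s['contact_force'])
E
```

```text
clock: 1.7
tcp_pos: [0.4356, -0.3557, 0.0943]
tool_rot: [3.117, 0.384, -0.004]
contact_force: [-0.3, 0.4, 0.2]
opening: 0.0855
[ 0.43659481 -0.3565886   0.09571036] [0.23611543 0.41376688 0.96208794]
```

View pics/w2.png

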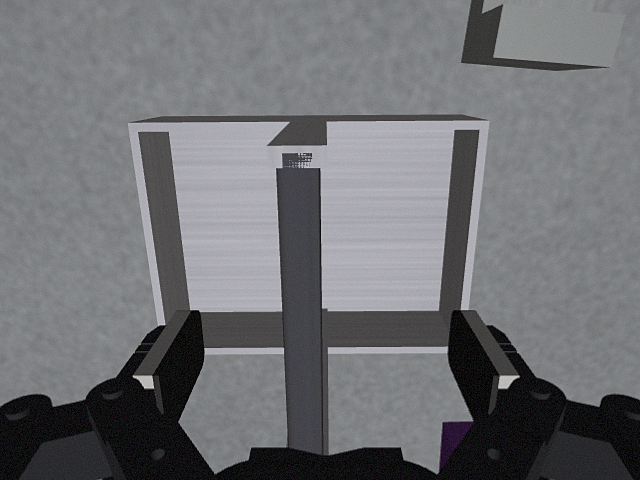

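The bar lies slightly left of centre between the jaws. The arm drifted about 9 mm, so I correct, close and check.

```bash
python3 -m handwheel '[{"linear":[0.004,0.009,0],"twist":[0,0,0]},{"linear":[0,0,0],"twist":[0,0,0]}]' 1
python3 -m handwheel '[{"linear":[0,0,0],"twist":[0,0,0]},{"linear":[0,0,0],"twist":[0,0,0]},{"linear":[0,0,0],"twist":[0,0,0]},{"linear":[0,0,0],"twist":[0,0,0]},{"linear":[0,0,0],"twist":[0,0,0]},{"linear":[0,0,0],"twist":[0,0,0]}]' 0 60
python3 - <<'E'
from h import *
s=ctrl.get_state(); print(s['tcp_pos'],s['contact_force'],s['opening'],s['joints'].round(2))
E
```

```text
clock: 2.0
tcp_pos: [0.4418, -0.3493, 0.0984]
tool_rot: [3.112, 0.381, 0.004]
contact_force: [-0.1, -0.2, 0.6]
opening: 0.0856
clock: 2.75
tcp_pos: [0.4421, -0.3481, 0.1001]
tool_rot: [3.111, 0.382, 0.005]
contact_force: [-0.4, 0.9, -0.6]
opening: 0.0108
[ 0.44208388 -0.3481069   0.10012233] [-0.35979745  0.8953547  -0.58578167] 0.010780113545776793 [-0.74  0.42  1.71 -0.    1.01  0.59]
```

```bash
python3 -m handwheel '[{"linear":[0,0,0.03],"twist":[0,0,0]},{"linear":[0,0,0.035],"twist":[0,0,0]},{"linear":[0,0,0.035],"twist":[0,0,0]},{"linear":[0.005,0.035,0],"twist":[0,0,-9]},{"linear":[0.005,0.038,0],"twist":[0,0,-9]},{"linear":[0.005,0.038,0],"twist":[0,0,-9]},{"linear":[0.005,0.038,0],"twist":[0,0,-9]},{"linear":[0.005,0.038,0],"twist":[0,0,-9]},{"linear":[0.005,0.038,0],"twist":[0,0,-9]},{"linear":[0.005,0.038,0],"twist":[0,0,-9]},{"linear":[0,0,0],"twist":[0,0,0]}]' 0 60
python3 - <<'E'
from h import *
snap('wrist','w3');snap('scene','scene3');snap('side','side3'); s=ctrl.get_state(); print(s['tcp_pos'],s['contact_force'],s['opening']);print(R.from_rotvec(s['tool_rot']).as_matrix().round(3))
crop('side3',170,180,370,340,'c3d',4)
E
```

```text
clock: 4.12
tcp_pos: [0.4741, -0.079, 0.1963]
tool_rot: [2.828, -1.357, -0.009]
contact_force: [-0.5, 0.3, -3.7]
opening: 0.0105
[ 0.47449916 -0.08168248  0.19660229] [ 0.39964913  0.77615055 -3.78479724] 0.010498299363546496
[[ 0.625 -0.781 -0.006]
 [-0.781 -0.625 -0.004]
 [-0.001  0.007 -1.   ]]
```

View pics/w3.png

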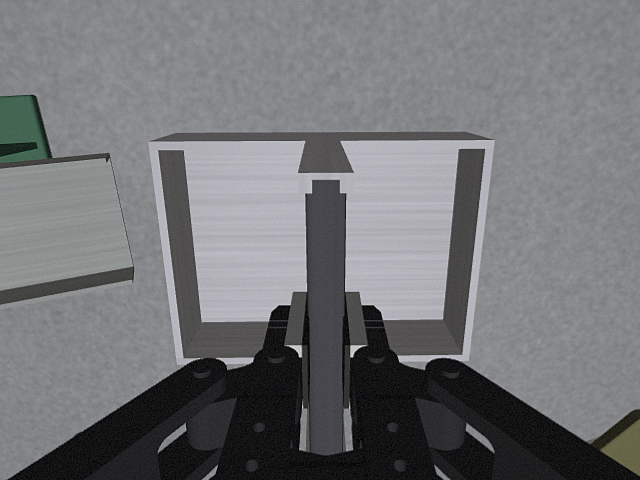

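View pics/c3d.png

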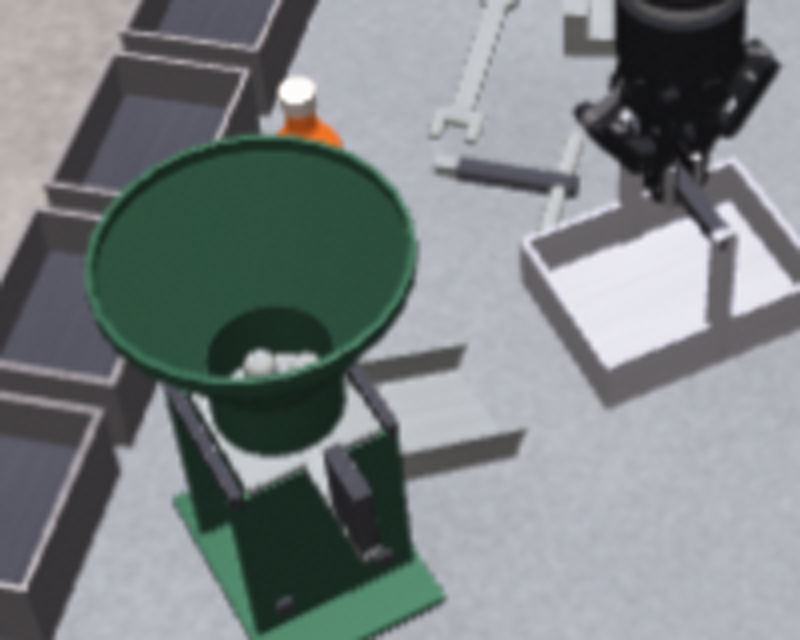

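View pics/scene3.png

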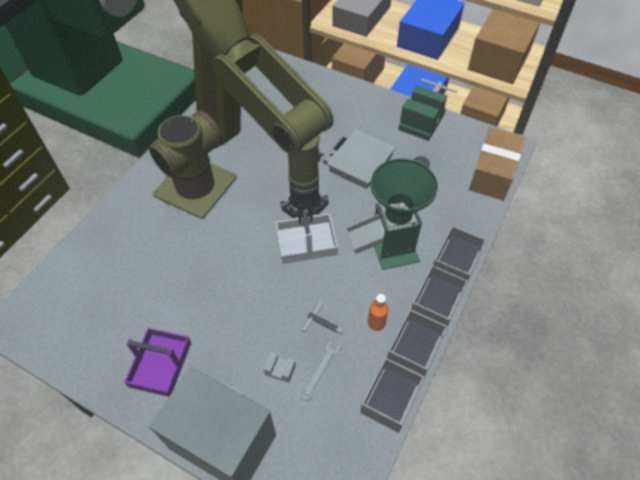

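Run:
```python
from h import *
for a in [((110,160),.084),((133,282),.084),((133,264),.062),((110,156),.062)]: print(a,plane('w3',*a).round(4))
D=lambda x,y:('side3',(170+x/4,180+y/4)); H=lambda x,y:('scene0',(320+x/3.5,110+y/3.5))
print(tri([('w3',(110,160)),D(466,347),H(125,490)]),tri([('w3',(133,281)),D(525,430),H(95,418)]))
```

```text
((110, 160), 0.084) [ 0.5984 -0.0306  0.084 ]
((133, 282), 0.084) [0.547  0.0301 0.084 ]
((133, 264), 0.062) [0.5558 0.033  0.062 ]
((110, 156), 0.062) [ 0.6059 -0.0232  0.062 ]
(array([ 0.60250147, -0.02556048,  0.07576405]), [2.0, 2.4, 4.3]) (array([0.54888883, 0.03214486, 0.07660829]), [2.2, 0.8, 2.4])
```

```bash
python3 -m handwheel '[{"linear":[0,0,-0.03],"twist":[0,0,3.5]},{"linear":[0,0,-0.03],"twist":[0,0,0]},{"linear":[0,0,-0.02],"twist":[0,0,0]},{"linear":[0,0,-0.007],"twist":[0,0,0]},{"linear":[0,0,0],"twist":[0,0,0]}]'
```

```text
clock: 4.9
tcp_pos: [0.4762, -0.088, 0.1082]
tool_rot: [2.864, -1.273, 0.002]
contact_force: [0.0, -0.6, -4.0]
opening: 0.0105
```

```bash
python3 -m handwheel '[{"linear":[0.002,0.004,-0.002],"twist":[0,0,0]},{"linear":[0.014,0.012,-0.001],"twist":[0,0,0]},{"linear":[0.014,0.012,0],"twist":[0,0,0]},{"linear":[0.014,0.012,0],"twist":[0,0,0]},{"linear":[0.014,0.012,0],"twist":[0,0,0]},{"linear":[0,0,0],"twist":[0,0,0]}]'
python3 - <<'E'
from h import *
snap('wrist','w4');snap('scene','scene4');snap('side','side4'); s=ctrl.get_state(); print(s['tcp_pos'],s['contact_force'],R.from_rotvec(s['tool_rot']).as_matrix().round(3))
crop('side4',200,180,370,320,'c4d',4)
E
```

```text
clock: 5.65
tcp_pos: [0.5427, -0.0318, 0.1078]
tool_rot: [2.867, -1.272, 0.014]
contact_force: [-0.8, 0.2, -4.0]
opening: 0.0105
[ 0.53981786 -0.03296342  0.10736918] [-0.26925641 -0.6894851  -3.80203034] [[ 0.67  -0.743  0.003]
 [-0.742 -0.67  -0.008]
 [ 0.008  0.004 -1.   ]]
```

View pics/w4.png

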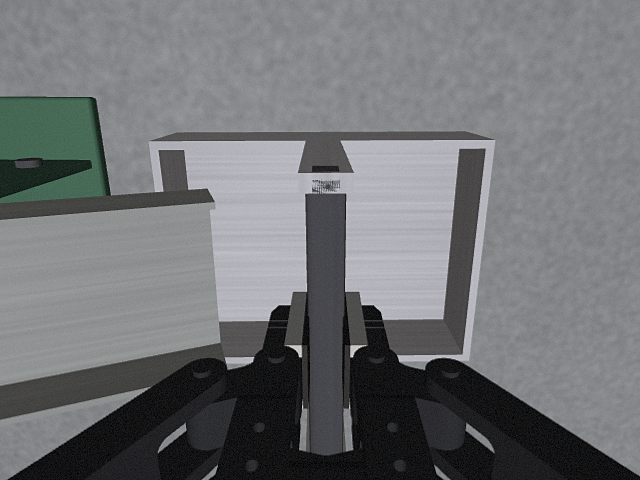

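View pics/c4d.png

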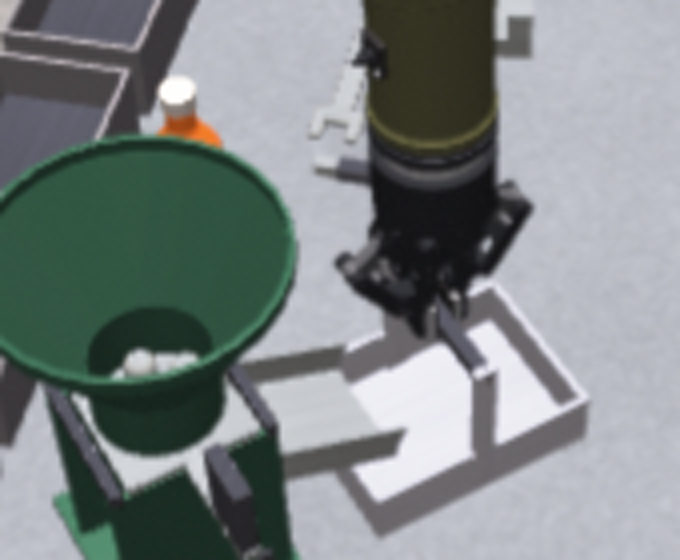

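Run:
```python
from h import *
a=plane('w4',(214,208),.062);b=plane('w4',(219,345),.062);m=(a+b)/2;d=a-b
print(a,b,np.linalg.norm(d),np.degrees(np.arctan2(d[1],d[0])))
c=[(150,140),(494,140),(470,360),(176,360)];P=[plane('w4',p,.049) for p in c];print(np.round(P,4),np.mean(P,0))
y=np.array([.737,.676]);x=np.array([.676,-.737]);t=np.array([.5398,-.033])-m[:2];print('rel',t@x,t@y)
```

```text
[ 0.60047544 -0.01943289  0.062     ] [0.55460244 0.03602666 0.062     ] 0.07197286436226129 -50.404372863293936
[[ 0.6427 -0.0205  0.049 ]
 [ 0.5243 -0.1276  0.049 ]
 [ 0.4436 -0.0401  0.049 ]
 [ 0.5634  0.0681  0.049 ]] [ 0.54349202 -0.03005021  0.049     ]
rel 0.004924280368955425 -0.055730291306384065
```

```bash
python3 -m handwheel '[{"linear":[-0.003,-0.001,-0.003],"twist":[0,0,0]},{"linear":[0,0,-0.003],"twist":[0,0,0]},{"linear":[0,0,-0.002],"twist":[0,0,0]},{"linear":[0,0,0],"twist":[0,0,0]}]'
```

```text
clock: 6.3
tcp_pos: [0.536, -0.0347, 0.1]
tool_rot: [2.864, -1.278, 0.01]
contact_force: [-1.7, 0.4, -2.7]
opening: 0.0109
```

```bash
python3 -m handwheel '[{"linear":[0,0,-0.001],"twist":[0,0,0]},{"linear":[0,0,0],"twist":[0,0,0]},{"linear":[0,0,0],"twist":[0,0,0]},{"linear":[0,0,0],"twist":[0,0,0]}]' 0.5
python3 - <<'E'
from h import *
# feasibility plan for the gate: grip pose with 40 deg lean
yaw=np.radians(-47.5);xh=np.array([np.cos(yaw),np.sin(yaw),0]);yh=np.array([-np.sin(yaw),np.cos(yaw),0])
o=np.array([.6775,.095,0])
g=o-.098*xh+np.array([0,0,.190]);print('grip',g)
s=ctrl.get_state();Rt=R.from_rotvec(s['tool_rot']).as_matrix()
for lean in (35,40,45):
  L=np.radians(lean);z=np.sin(L)*xh-np.cos(L)*np.array([0,0,1])
  for sg in (1,-1):
    yt=sg*yh;xt=np.cross(yt,z);T=np.array([xt,yt,z]).T
    rv=R.from_matrix(T@Rt.T).as_rotvec(degrees=True)
    print(lean,sg,'tcp',(g+.0187*z).round(4),'back 100:',(g-.1*z).round(3),'rot',rv.round(1))
print(s['tcp_pos'],s['joints'].round(2),s['opening'])
E
```

```text
clock: 6.8
tcp_pos: [0.5367, -0.0355, 0.0996]
tool_rot: [2.864, -1.278, 0.014]
contact_force: [-0.3, 0.5, -0.8]
opening: 0.0429
grip [0.61129216 0.16725318 0.19      ]
35 1 tcp [0.6185 0.1593 0.1747] back 100: [0.573 0.21  0.272] rot [  36.7  -40.7 -170.9]
35 -1 tcp [0.6185 0.1593 0.1747] back 100: [0.573 0.21  0.272] rot [-25.4 -23.2   0.6]
40 1 tcp [0.6194 0.1584 0.1757] back 100: [0.568 0.215 0.267] rot [  41.7  -46.2 -168.3]
40 -1 tcp [0.6194 0.1584 0.1757] back 100: [0.568 0.215 0.267] rot [-29.1 -26.5   0.6]
45 1 tcp [0.6202 0.1575 0.1768] back 100: [0.564 0.219 0.261] rot [  46.6  -51.6 -165.5]
45 -1 tcp [0.6202 0.1575 0.1768] back 100: [0.564 0.219 0.261] rot [-32.8 -29.9   0.6]
[ 0.53666919 -0.03553601  0.09961892] [-0.14  0.39  1.76 -0.01  0.98  2.28] 0.042948973835565035
```

```bash
cat > k.py <<'E'
import numpy as np
from scipy.spatial.transform import Rotation as R
def wr(T,j1,q23):
    # T = Rz(j1)Ry(q23) Rz(j4)Ry(j5)Rz(j6+90)
    M=R.from_euler('ZY',[j1,q23]).inv()*R.from_matrix(T)
    e=M.as_euler('ZYZ'); out=[]
    for s in (1,-1):
        f=e.copy()
        if s<0: f=[e[0]+np.pi,-e[1],e[2]+np.pi]
        w=lambda a:(a+np.pi)%(2*np.pi)-np.pi
        out.append((round(w(f[0]),2),round(f[1],2),round(w(f[2]-np.pi/2),2)))
    return out
E
python3 - <<'E'
from h import *; from k import *
yaw=np.radians(-47.5);xh=np.array([np.cos(yaw),np.sin(yaw),0]);yh=np.array([-np.sin(yaw),np.cos(yaw),0])
s=ctrl.get_state();Rt=R.from_rotvec(s['tool_rot']).as_matrix();j=s['joints'];print(wr(Rt,j[0],j[1]+j[2]),j.round(2))
for lean in (35,40,45):
  L=np.radians(lean);z=np.sin(L)*xh-np.cos(L)*np.array([0,0,1])
  for sg in (1,-1):
    yt=sg*yh;T=np.array([np.cross(yt,z),yt,z]).T
    for j1 in (.45,.55): print(lean,sg,j1,wr(T,j1,2.13))
E
```

```text
[(np.float64(-0.01), np.float64(0.98), np.float64(2.28)), (np.float64(3.13), np.float64(-0.98), np.float64(-0.87))] [-0.14  0.39  1.76 -0.01  0.98  2.28]
35 1 0.45 [(np.float64(-0.74), np.float64(0.96), np.float64(0.13)), (np.float64(2.41), np.float64(-0.96), np.float64(-3.01))]
35 1 0.55 [(np.float64(-0.72), np.float64(1.02), np.float64(0.2)), (np.float64(2.42), np.float64(-1.02), np.float64(-2.94))]
35 -1 0.45 [(np.float64(-0.74), np.float64(0.96), np.float64(-3.01)), (np.float64(2.41), np.float64(-0.96), np.float64(0.13))]
35 -1 0.55 [(np.float64(-0.72), np.float64(1.02), np.float64(-2.94)), (np.float64(2.42), np.float64(-1.02), np.float64(0.2))]
40 1 0.45 [(np.float64(-0.84), np.float64(0.97), np.float64(0.19)), (np.float64(2.3), np.float64(-0.97), np.float64(-2.95))]
40 1 0.55 [(np.float64(-0.82), np.float64(1.04), np.float64(0.26)), (np.float64(2.32), np.float64(-1.04), np.float64(-2.89))]
40 -1 0.45 [(np.float64(-0.84), np.float64(0.97), np.float64(-2.95)), (np.float64(2.3), np.float64(-0.97), np.float64(0.19))]
40 -1 0.55 [(np.float64(-0.82), np.float64(1.04), np.float64(-2.89)), (np.float64(2.32), np.float64(-1.04), np.float64(0.26))]
45 1 0.45 [(np.float64(-0.94), np.float64(0.99), np.float64(0.24)), (np.float64(2.2), np.float64(-0.99), np.float64(-2.9))]
45 1 0.55 [(np.float64(-0.92), np.float64(1.06), np.float64(0.3)), (np.float64(2.22), np.float64(-1.06), np.float64(-2.84))]
45 -1 0.45 [(np.float64(-0.94), np.float64(0.99), np.float64(-2.9)), (np.float64(2.2), np.float64(-0.99), np.float64(0.24))]
45 -1 0.55 [(np.float64(-0.92), np.float64(1.06), np.float64(-2.84)), (np.float64(2.22), np.float64(-1.06), np.float64(0.3))]
```

```bash
python3 -m handwheel '[{"linear":[0,0,0.04],"twist":[0,0,0]},{"linear":[0,0,0.04],"twist":[0,0,0]},{"linear":[-0.016,0.007,0.016],"twist":[0,0,10]},{"linear":[-0.016,0.007,0.016],"twist":[0,0,10]},{"linear":[-0.016,0.007,0.016],"twist":[0,0,10]},{"linear":[-0.016,0.007,0.016],"twist":[0,0,10]},{"linear":[-0.016,0.007,0.016],"twist":[0,0,10]},{"linear":[0.002,0.028,0],"twist":[0,0,10]},{"linear":[0.002,0.028,0],"twist":[0,0,10]},{"linear":[0.002,0.028,0],"twist":[0,0,10]},{"linear":[0.002,0.028,0],"twist":[0,0,10]},{"linear":[0.002,0.028,0],"twist":[0,0,10]},{"linear":[0.002,0.028,0],"twist":[0,0,10]},{"linear":[0,0.003,0],"twist":[0,0,10]},{"linear":[0,0,0],"twist":[0,0,10]},{"linear":[0,0,0],"twist":[0,0,10]},{"linear":[0,0,0],"twist":[0,0,10]},{"linear":[0,0,0],"twist":[0,0,10]},{"linear":[0,0,0],"twist":[0,0,10]},{"linear":[0,0,0],"twist":[0,0,10]}]' 1
cat > gate.py <<'E'
from h import *
yaw=np.radians(-47.5);xh=np.array([np.cos(yaw),np.sin(yaw),0]);yh=np.array([-np.sin(yaw),np.cos(yaw),0]);zh=np.array([0,0,1.])
def target(g,lean=40,back=0):
    s=ctrl.get_state();Rt=R.from_rotvec(s['tool_rot']).as_matrix()
    L=np.radians(lean);z=np.sin(L)*xh-np.cos(L)*zh;T=np.array([np.cross(yh,z),yh,z]).T
    rv=R.from_matrix(T@Rt.T).as_rotvec(degrees=True);p=g+(.0187-back)*z
    print('tcp',s['tcp_pos'].round(4),'target',p.round(4),'delta',(p-s['tcp_pos']).round(4),'rot',rv.round(1),'z',z.round(3),'j',s['joints'].round(2),'F',s['contact_force'].round(1),s['opening'])
E
python3 - <<'E'
from gate import *
target(np.array([.611,.167,.19]),40,.11)
E
```

```text
clock: 9.3
tcp_pos: [0.464, 0.1769, 0.2648]
tool_rot: [-1.122, -2.923, -0.018]
contact_force: [-1.4, -0.1, 0.2]
opening: 0.0853
tcp [0.464  0.1769 0.2648] target [0.5714 0.2103 0.2599] delta [ 0.1074  0.0333 -0.0048] rot [-29.  -28.7  -5.4] z [ 0.434 -0.474 -0.766] j [ 0.27  0.17  1.61  0.02  1.36 -0.57] F [-1.4 -0.1  0.2] 0.08525133816641647
```

```bash
python3 -m handwheel '[{"linear":[0.021,0.007,-0.001],"twist":[-6,-6,-1]},{"linear":[0.021,0.007,-0.001],"twist":[-6,-6,-1]},{"linear":[0.021,0.007,-0.001],"twist":[-6,-6,-1]},{"linear":[0.021,0.007,-0.001],"twist":[-6,-6,-1]},{"linear":[0.021,0.007,-0.001],"twist":[-5,-5,-1]},{"linear":[0,0,0],"twist":[0,0,0]}]' 1
python3 - <<'E'
from gate import *
target(np.array([.611,.167,.19]),40,.11)
snap('wrist','w5');snap('side','side5');crop('side5',170,180,370,340,'c5d',4);snap('scene','scene5')
E
```

```text
clock: 10.05
tcp_pos: [0.5728, 0.2128, 0.2606]
tool_rot: [0.981, 2.246, -0.364]
contact_force: [-1.1, -0.5, -0.2]
opening: 0.0852
tcp [0.5728 0.2128 0.2606] target [0.5714 0.2103 0.2599] delta [-0.0014 -0.0026 -0.0007] rot [ 0.9  1.3 -0.4] z [ 0.434 -0.474 -0.766] j [ 0.69  0.35  1.62 -0.78  1.24  0.24] F [-1.1 -0.5 -0.2] 0.08520047939601068
```

View pics/w5.png

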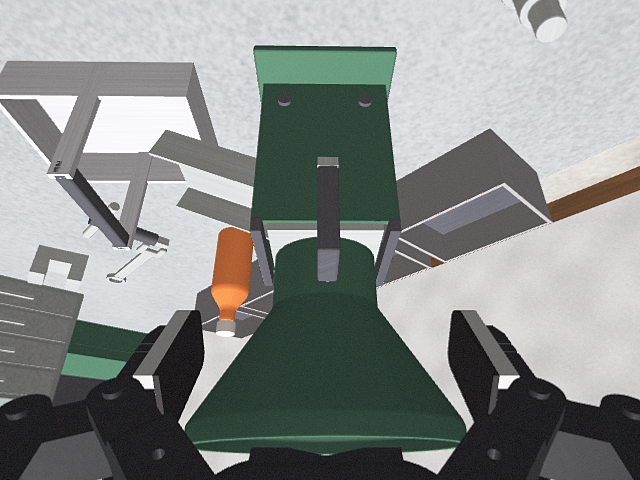

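View pics/c5d.png

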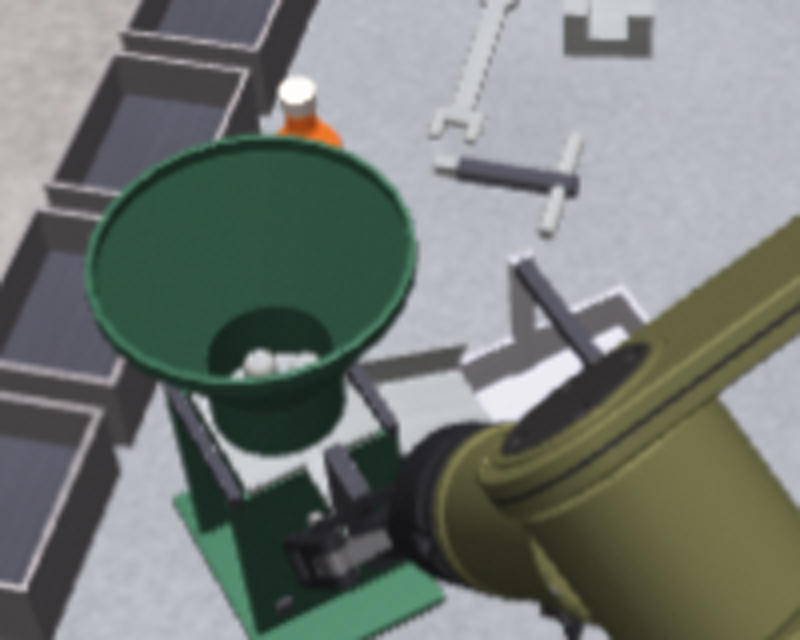

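View pics/scene5.png

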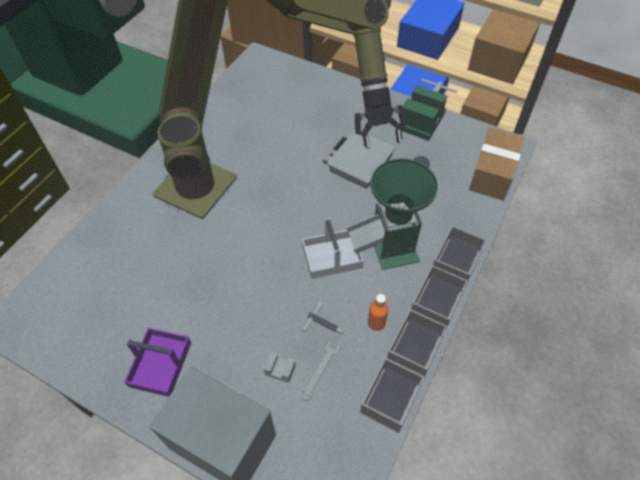

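Run:
```python
from gate import *
hd=lambda x,y:('side0',(170+x/3.7,200+y/3.7))
crop('w5',260,140,400,300,'c5w',5)
a=tri([('w5',(328,248)),hd(333,383)]);b=tri([('w5',(328,280)),hd(312,342)]);print(a,b,np.linalg.norm(a[0]-b[0]))
o=np.array([.6775,.095,0])
for p in ((328,248),(328,280)):
    q=plane('w5',p,.215);print(q,(q-o)@xh,(q-o)@yh)
for uv,h in [((254,46),.008),((397,46),.008)]: print(plane('w5',uv,h))
a=plane('w5',(254,46),.008);b=plane('w5',(397,46),.008);d=a-b;print(np.linalg.norm(d),np.degrees(np.arctan2(d[1],d[0])),(a+b)/2+.08*xh)
```

```text
(array([0.60185102, 0.18533441, 0.21158704]), [0.9, 0.9]) (array([0.62055404, 0.16415179, 0.21744011]), [0.0, 0.0]) 0.028857657871663594
[0.5973     0.18891857 0.215     ] -0.12342636945071912 0.004320824721002712
[0.62443112 0.16003114 0.215     ] -0.0837988019151402 0.004807920370524412
[0.58126916 0.12047362 0.008     ]
[0.66728253 0.19972223 0.008     ]
0.11695572497803204 -137.34401060640346 [0.67832306 0.10111574 0.008     ]
```

View pics/c5w.png

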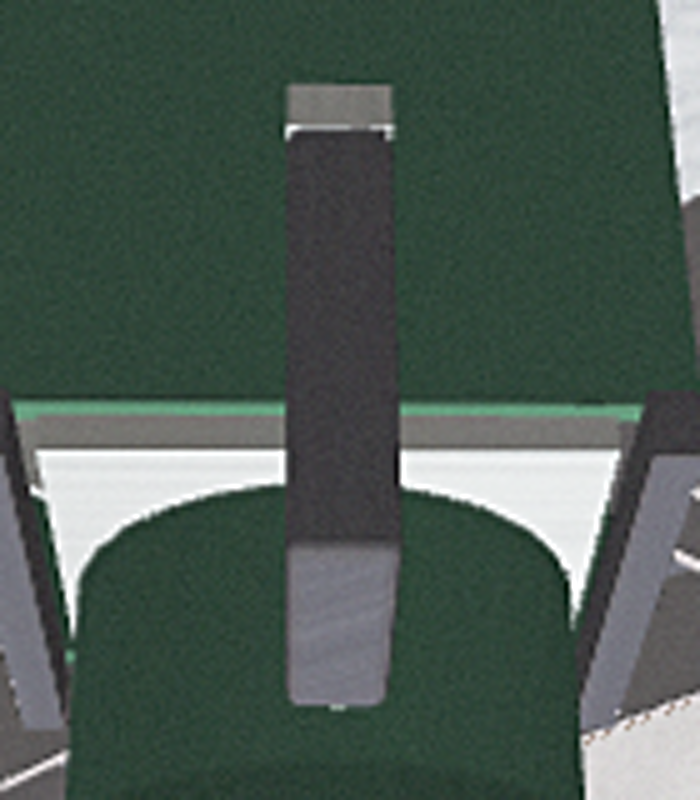

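Run:
```python
from gate import *
target(np.array([.611,.1745,.19]),41,0)
```

```text
tcp [0.5729 0.2106 0.2631] target [0.6193 0.1655 0.1759] delta [ 0.0464 -0.0452 -0.0872] rot [-0.   0.7 -0.2] z [ 0.443 -0.484 -0.755] j [ 0.69  0.34  1.62 -0.77  1.24  0.24] F [ 0.6  0.3 -0.2] 0.08537269690256993
```

```bash
python3 -m handwheel '[{"linear":[0.012,-0.011,-0.022],"twist":[0,0,0]},{"linear":[0.012,-0.011,-0.022],"twist":[0,0,0]},{"linear":[0.012,-0.011,-0.022],"twist":[0,0,0]},{"linear":[0.01,-0.01,-0.02],"twist":[0,0,0]},{"linear":[0,0,0],"twist":[0,0,0]}]' 1
python3 - <<'E'
from gate import *
target(np.array([.611,.1745,.19]),41,0)
snap('wrist','w6')
E
```

```text
clock: 10.82
tcp_pos: [0.6207, 0.1609, 0.1825]
tool_rot: [1.003, 2.238, -0.35]
contact_force: [0.5, -0.8, 0.1]
opening: 0.0853
tcp [0.6207 0.1609 0.1825] target [0.6193 0.1655 0.1759] delta [-0.0014  0.0046 -0.0066] rot [-0.7  1.1  0.3] z [ 0.443 -0.484 -0.755] j [ 0.57  0.43  1.71 -0.85  1.03  0.31] F [ 0.5 -0.8  0.1] 0.08525749449271128
```

View pics/w6.png

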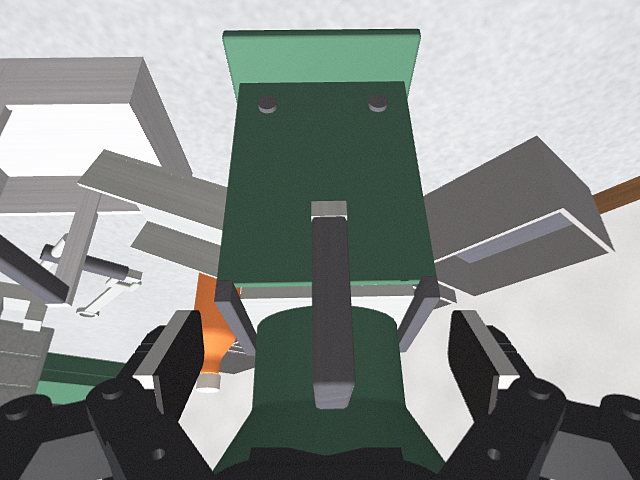

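The fin (columns 313–352) stands between the jaws, nearly centred. A small correction, then close.

```bash
python3 -m handwheel '[{"linear":[-0.001,0.005,-0.006],"twist":[0,0,0]},{"linear":[0,0,0],"twist":[0,0,0]}]' 1
python3 -m handwheel '[{"linear":[0,0,0],"twist":[0,0,0]},{"linear":[0,0,0],"twist":[0,0,0]},{"linear":[0,0,0],"twist":[0,0,0]},{"linear":[0,0,0],"twist":[0,0,0]},{"linear":[0,0,0],"twist":[0,0,0]},{"linear":[0,0,0],"twist":[0,0,0]}]' 0 60
python3 - <<'E'
from gate import *
target(np.array([.611,.1745,.19]),41,0)
E
```

```text
clock: 11.12
tcp_pos: [0.6206, 0.1673, 0.1801]
tool_rot: [1.005, 2.235, -0.343]
contact_force: [0.5, -0.2, 0.0]
opening: 0.0856
clock: 11.88
tcp_pos: [0.6184, 0.1663, 0.1815]
tool_rot: [1.004, 2.234, -0.35]
contact_force: [0.5, 1.7, 1.7]
opening: 0.0115
tcp [0.6184 0.1663 0.1815] target [0.6193 0.1655 0.1759] delta [ 0.0009 -0.0009 -0.0056] rot [-0.6  1.2  0.4] z [ 0.443 -0.484 -0.755] j [ 0.58  0.44  1.71 -0.86  1.04  0.32] F [0.5 1.7 1.7] 0.011538506886227108
```

```bash
python3 -m handwheel '[{"linear":[-0.007,0.0075,0],"twist":[0,0,0]},{"linear":[-0.007,0.0075,0],"twist":[0,0,0]},{"linear":[-0.007,0.0075,0],"twist":[0,0,0]},{"linear":[-0.007,0.0075,0],"twist":[0,0,0]},{"linear":[0,0,0],"twist":[0,0,0]}]'
cat > g2.py <<'E'
from gate import *
s=ctrl.get_state();d=s['tcp_pos']-np.array([.6184,.1663,.1815]);print('out',(-d@xh).round(4),'lat',(d@yh).round(4),'dz',d[2].round(4),'F',s['contact_force'].round(1),'M',s['wrist_torque'].round(2),s['opening'].round(4))
E
python3 g2.py
```

```text
clock: 12.5
tcp_pos: [0.5904, 0.1975, 0.1815]
tool_rot: [1.003, 2.233, -0.352]
contact_force: [-0.2, 2.3, 3.0]
opening: 0.0114Traceback (most recent call last):
  File "g2.py", line 2, in <module>
    s=ctrl.get_state();d=s['tcp_pos']-np.array([.6184,.1663,.1815]);print('out',(-d@xh).round(4),'lat',(d@yh).round(4),'dz',d[2].round(4),'F',s['contact_force'].round(1),'M',s['wrist_torque'].round(2),s['opening'].round(4))
                                                                                                                                                                                                         ^^^^^^^^^^^^^^^^^^
AttributeError: 'float' object has no attribute 'round'
```

```bash
sed -i "s/,s\['opening'\].round(4)/,s['opening']/" g2.py; python3 g2.py; python3 -m handwheel '[{"linear":[-0.007,0.0075,0],"twist":[0,0,0]},{"linear":[-0.007,0.0075,0],"twist":[0,0,0]},{"linear":[-0.007,0.0075,0],"twist":[0,0,0]},{"linear":[0,0,0],"twist":[0,0,0]}]'
python3 g2.py
```

```text
out 0.0419 lat 0.0004 dz 0.0 F [-0.2  2.3  3. ] M [-0.45  1.28 -0.38] 0.011377764006556317
clock: 13.0
tcp_pos: [0.569, 0.2214, 0.1815]
tool_rot: [1.003, 2.233, -0.351]
contact_force: [-0.7, 3.1, 3.3]
opening: 0.0114
out 0.074 lat 0.0008 dz 0.0 F [-0.7  3.1  3.3] M [-0.43  1.4  -0.46] 0.011367310744634984
```

```bash
python3 -m handwheel '[{"linear":[-0.002,0.002,0],"twist":[0,0,0]},{"linear":[0,0,0],"twist":[0,0,0]},{"linear":[0,0,0],"twist":[0,0,0]},{"linear":[0,0,0],"twist":[0,0,0]},{"linear":[0,0,0],"twist":[0,0,0]},{"linear":[0,0,0],"twist":[0,0,0]},{"linear":[0,0,0],"twist":[0,0,0]},{"linear":[0,0,0],"twist":[0,0,0]},{"linear":[0,0,0],"twist":[0,0,0]},{"linear":[0,0,0],"twist":[0,0,0]},{"linear":[0,0,0],"twist":[0,0,0]},{"linear":[0,0,0],"twist":[0,0,0]},{"linear":[0,0,0],"twist":[0,0,0]},{"linear":[0,0,0],"twist":[0,0,0]},{"linear":[0,0,0],"twist":[0,0,0]},{"linear":[0,0,0],"twist":[0,0,0]},{"linear":[0,0,0],"twist":[0,0,0]},{"linear":[0,0,0],"twist":[0,0,0]},{"linear":[0,0,0],"twist":[0,0,0]},{"linear":[0,0,0],"twist":[0,0,0]}]'
python3 g2.py
python3 - <<'E'
from h import *
snap('scene','scene7');snap('side','side7');snap('wrist','w7');crop('scene7',280,140,460,280,'c7s',4.4);crop('side7',170,190,370,340,'c7d',4)
E
```

```text
clock: 15.5
tcp_pos: [0.5677, 0.2227, 0.1815]
tool_rot: [1.003, 2.232, -0.351]
contact_force: [2.5, 1.6, 1.2]
opening: 0.0113
out 0.0759 lat 0.0008 dz 0.0 F [2.5 1.6 1.2] M [-0.44  1.14 -0.35] 0.011273459347998413
```

View pics/c7s.png

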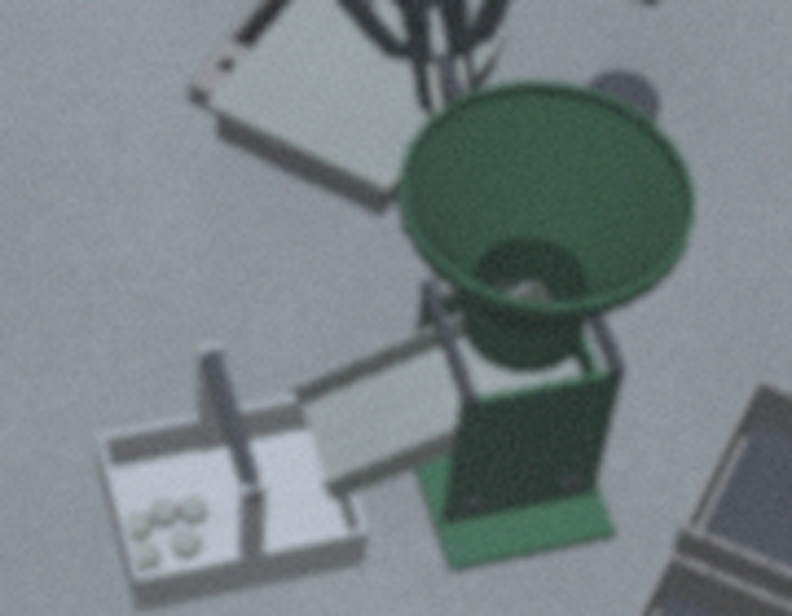

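View pics/c7d.png

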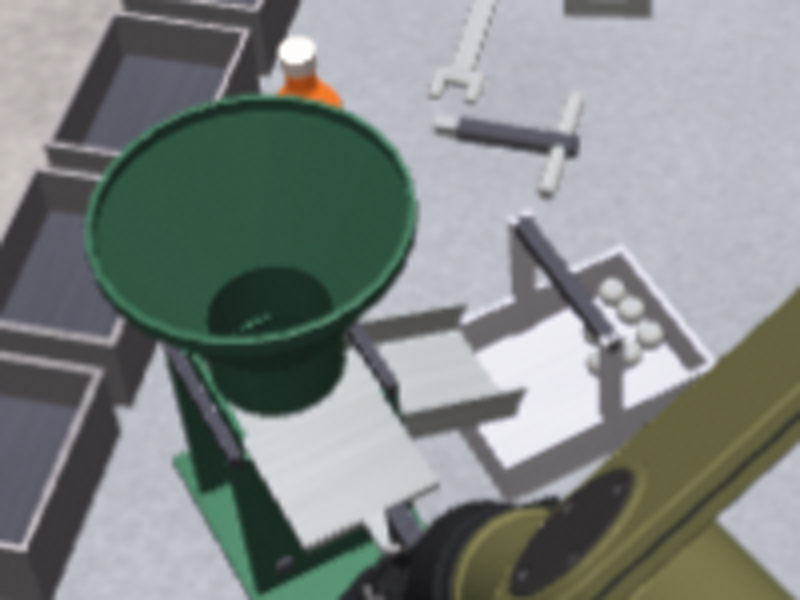

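View pics/w7.png

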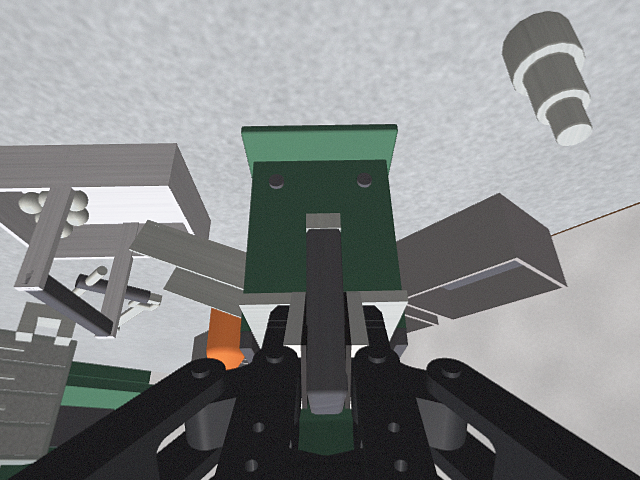

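Run:
```python
from h import *
crop('scene7',380,175,430,235,'c7a',10);crop('side7',215,245,265,285,'c7b',14)
crop('w7',0,160,220,300,'c7c',3.5)
```

```text
(no output)
```

View pics/c7a.png

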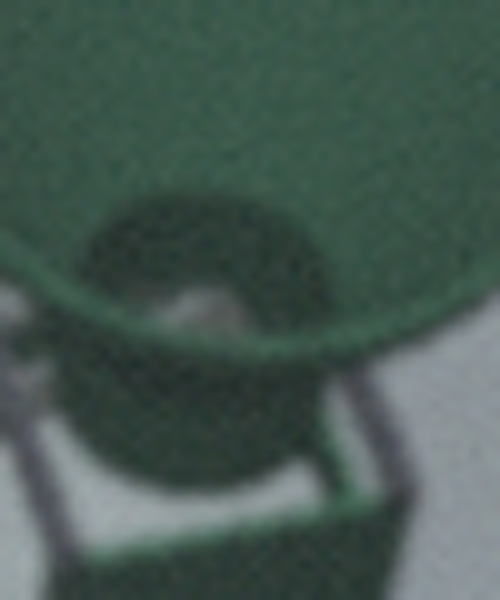

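View pics/c7b.png

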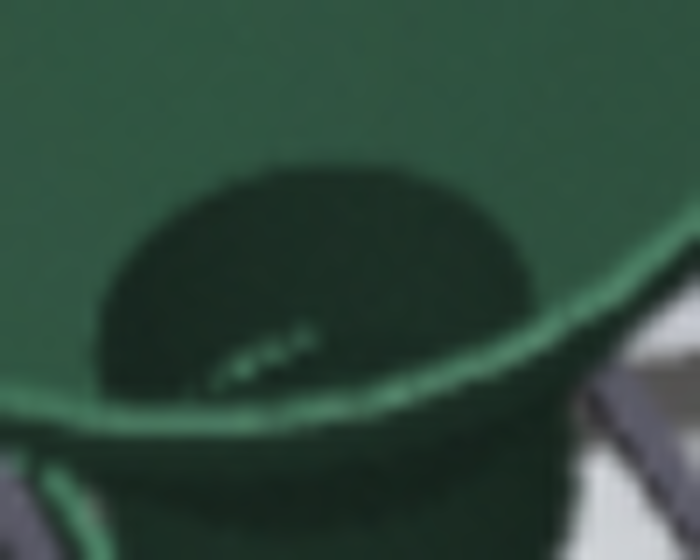

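View pics/c7c.png

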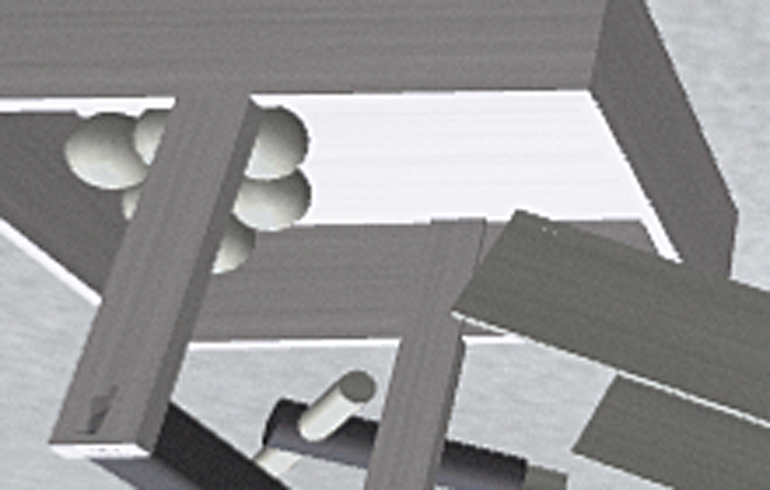

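Run:
```python
from h import *
W=lambda x,y:('w7',(x/3.5,160+y/3.5));S=lambda x,y:('scene7',(280+x/4.4,140+y/4.4));D=lambda x,y:('side7',(170+x/4,190+y/4))
for n,f,ps in [('w',W,[(103,152),(160,140),(278,142),(274,198),(225,245),(140,205)]),('s',S,[(140,525),(163,513),(195,508),(187,545),(148,557)]),('d',D,[(612,290),(630,307),(650,333),(628,352),(600,362)])]:
  for p in ps: print(n,p,plane(*f(*p),.014).round(3))
crop('side7',300,240,350,290,'c7e',12);crop('scene7',300,240,350,290,'c7f',12)
```

```text
w (103, 152) [ 0.486 -0.079  0.014]
w (160, 140) [ 0.495 -0.064  0.014]
w (278, 142) [ 0.518 -0.046  0.014]
w (274, 198) [ 0.525 -0.075  0.014]
w (225, 245) [ 0.523 -0.111  0.014]
w (140, 205) [ 0.499 -0.102  0.014]
s (140, 525) [ 0.489 -0.078  0.014]
s (163, 513) [ 0.498 -0.062  0.014]
s (195, 508) [ 0.515 -0.048  0.014]
s (187, 545) [ 0.525 -0.077  0.014]
s (148, 557) [ 0.506 -0.098  0.014]
d (612, 290) [ 0.519 -0.108  0.014]
d (630, 307) [ 0.504 -0.096  0.014]
d (650, 333) [ 0.486 -0.076  0.014]
d (628, 352) [ 0.498 -0.057  0.014]
d (600, 362) [ 0.515 -0.045  0.014]
```

View pics/c7e.png

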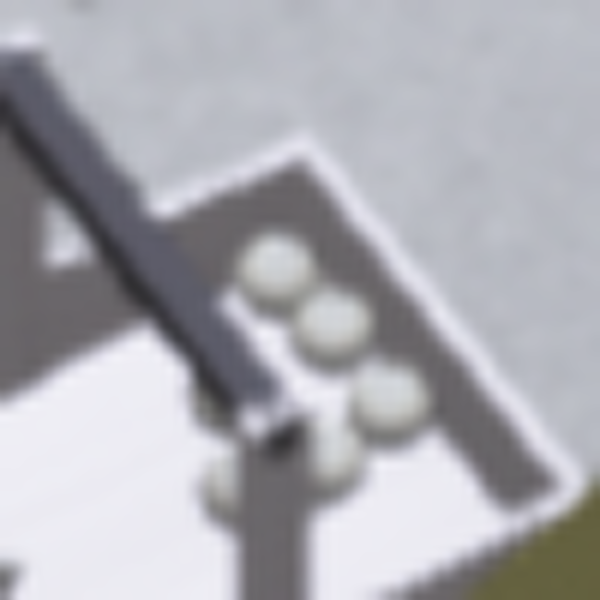

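View pics/c7f.png

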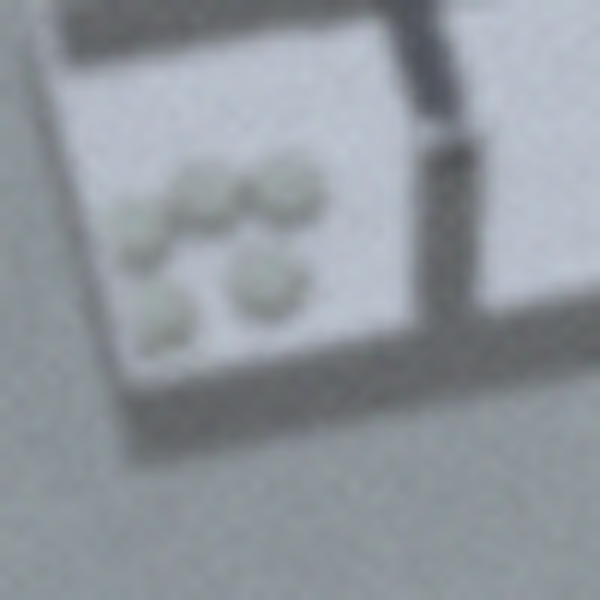

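All six balls are accounted for: the union of the three views gives six distinct positions, with one behind the bar or post in the fixed views. Pushing the gate home.

```bash
python3 -m handwheel '[{"linear":[0.007,-0.0075,0],"twist":[0,0,0]},{"linear":[0.007,-0.0075,0],"twist":[0,0,0]},{"linear":[0.007,-0.0075,0],"twist":[0,0,0]},{"linear":[0.007,-0.0075,0],"twist":[0,0,0]},{"linear":[0.007,-0.0075,0],"twist":[0,0,0]},{"linear":[0.007,-0.0075,0],"twist":[0,0,0]},{"linear":[0.007,-0.0075,0],"twist":[0,0,0]},{"linear":[0.002,-0.002,0],"twist":[0,0,0]},{"linear":[0.001,-0.001,0],"twist":[0,0,0]}]'
python3 g2.py
python3 -m handwheel '[{"linear":[0.0015,-0.0015,0],"twist":[0,0,0]}]'
python3 g2.py
python3 -m handwheel '[{"linear":[0.0015,-0.0015,0],"twist":[0,0,0]}]'
python3 g2.py
python3 -m handwheel '[{"linear":[0.0015,-0.0015,0],"twist":[0,0,0]}]'
python3 g2.py
```

```text
clock: 16.77
tcp_pos: [0.6212, 0.1631, 0.1814]
tool_rot: [1.005, 2.234, -0.352]
contact_force: [-12.5, 11.6, 11.6]
opening: 0.0116
out -0.0042 lat -0.0001 dz -0.0001 F [-12.5  11.6  11.6] M [-0.08  2.08 -0.61] 0.011627631744565527
clock: 16.9
tcp_pos: [0.6212, 0.1632, 0.1815]
tool_rot: [1.007, 2.236, -0.349]
contact_force: [-15.9, 14.8, 12.1]
opening: 0.0113
out -0.0042 lat -0.0 dz -0.0 F [-15.9  14.8  12.1] M [-0.14  2.3  -0.67] 0.011283478583913507
clock: 17.02
tcp_pos: [0.6212, 0.1632, 0.1814]
tool_rot: [1.007, 2.238, -0.348]
contact_force: [-11.0, 10.7, 9.5]
opening: 0.0115
out -0.0041 lat -0.0 dz -0.0001 F [-11.   10.7   9.5] M [-0.38  1.89 -0.59] 0.011520735759030686
clock: 17.15
tcp_pos: [0.6212, 0.1633, 0.1814]
tool_rot: [1.006, 2.24, -0.346]
contact_force: [-9.7, 9.6, 8.2]
opening: 0.0113
out -0.0041 lat 0.0 dz -0.0001 F [-9.7  9.6  8.2] M [-0.53  1.75 -0.62] 0.011261728598247337
```

The gate hit its stop at 4 mm inside its starting place, with force rising to about 22 N. Release and back out.

```bash
python3 -m handwheel '[{"linear":[0,0,0],"twist":[0,0,0]},{"linear":[0,0,0],"twist":[0,0,0]},{"linear":[0,0,0],"twist":[0,0,0]},{"linear":[0,0,0],"twist":[0,0,0]},{"linear":[0,0,0],"twist":[0,0,0]}]' 1
python3 g2.py
python3 -m handwheel '[{"linear":[-0.012,0.013,0.021],"twist":[0,0,0]},{"linear":[-0.012,0.013,0.021],"twist":[0,0,0]},{"linear":[-0.012,0.013,0.021],"twist":[0,0,0]},{"linear":[-0.012,0.013,0.021],"twist":[0,0,0]},{"linear":[0,0,0],"twist":[0,0,0]}]'
python3 - <<'E'
from gate import *
snap('wrist','w8');snap('side','side8');s=ctrl.get_state();print(s['tcp_pos'],s['joints'].round(2))
crop('w8',260,140,400,300,'c8w',5);crop('side8',200,230,350,340,'c8d',5)
E
```

```text
clock: 17.77
tcp_pos: [0.6226, 0.1641, 0.1811]
tool_rot: [1.006, 2.239, -0.341]
contact_force: [0.7, -0.3, -0.7]
opening: 0.0853
out -0.0045 lat 0.0016 dz -0.0004 F [ 0.7 -0.3 -0.7] M [0.25 0.17 0.02] 0.08529519039768738
clock: 18.4
tcp_pos: [0.5735, 0.2162, 0.2663]
tool_rot: [1.008, 2.24, -0.343]
contact_force: [0.1, -0.0, -0.7]
opening: 0.0854
[0.57288791 0.21465555 0.26421701] [ 0.69  0.34  1.61 -0.76  1.24  0.25]
```

View pics/w8.png

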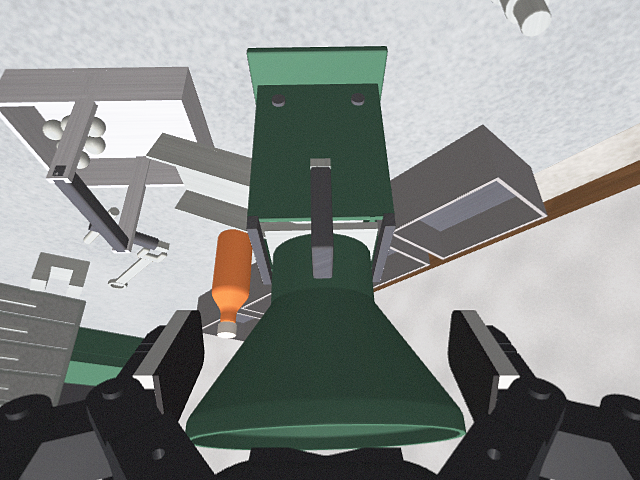

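View pics/c8w.png

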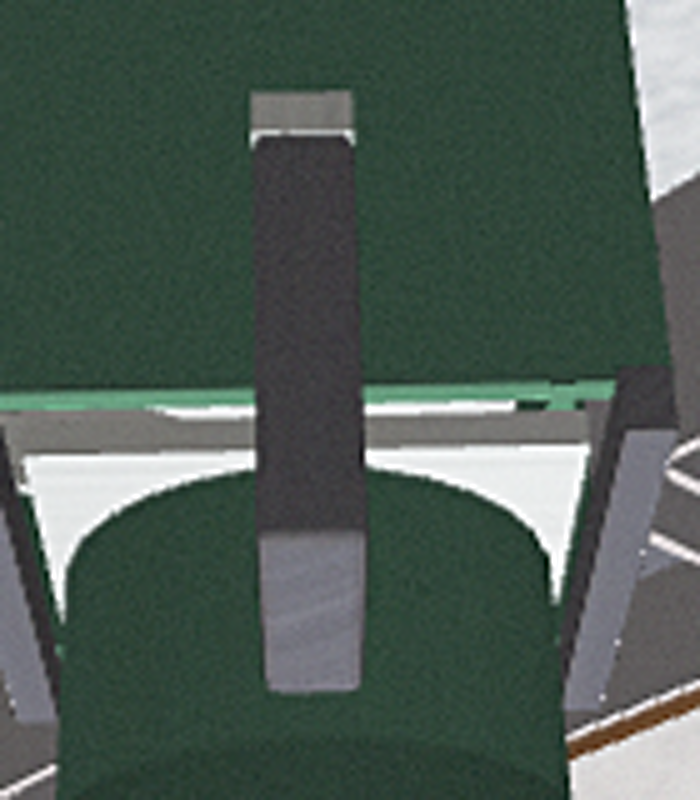

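View pics/c8d.png

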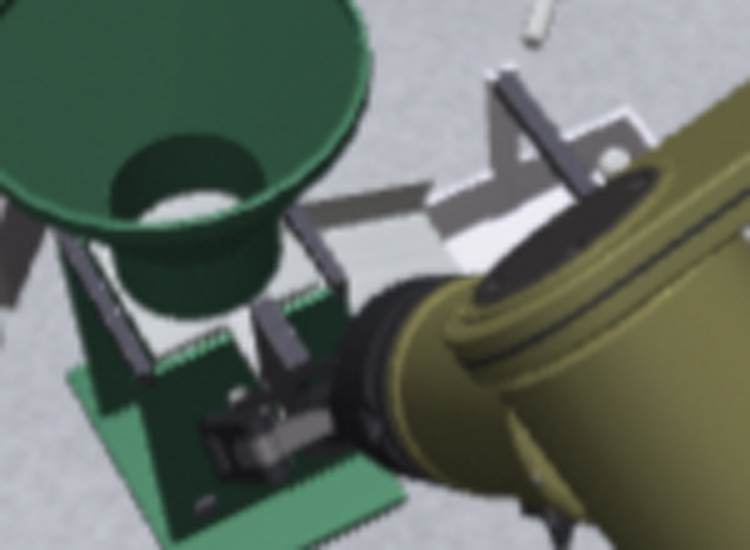

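The throat is empty and the gate face lies flush, closer in than before. Six balls are in the tray. Next I look at the scale from above while untilting.

```bash
python3 -m handwheel '[{"linear":[-0.024,0.012,0.006],"twist":[6,5.5,0]},{"linear":[-0.024,0.012,0.006],"twist":[6,5.5,0]},{"linear":[-0.024,0.012,0.006],"twist":[6,5.5,0]},{"linear":[-0.024,0.012,0.006],"twist":[6,5.5,0]},{"linear":[-0.024,0.012,0.006],"twist":[6,5.5,0]},{"linear":[0,0,0],"twist":[0,0,0]}]' 1
python3 - <<'E'
from gate import *
q1=plane('w8',(322,246),.215);q2=plane('w8',(323,278),.215);o=np.array([.678,.0985,0]);print('fin',(q1-o)@xh,(q2-o)@xh)
snap('wrist','w9');s=ctrl.get_state();print(s['tcp_pos'],s['joints'].round(2));print(R.from_rotvec(s['tool_rot']).as_matrix().round(3))
E
```

```text
clock: 19.25
tcp_pos: [0.4486, 0.2703, 0.2853]
tool_rot: [-1.287, -2.848, -0.005]
contact_force: [0.4, -0.4, -0.2]
opening: 0.0852
fin -0.11583805837120846 -0.07567122223357128
[0.44862536 0.27036742 0.28484541] [ 0.45  0.2   1.52  0.01  1.43 -0.27]
[[-0.661  0.75  -0.014]
 [ 0.75   0.662  0.008]
 [ 0.015 -0.005 -1.   ]]
```

View pics/w9.png

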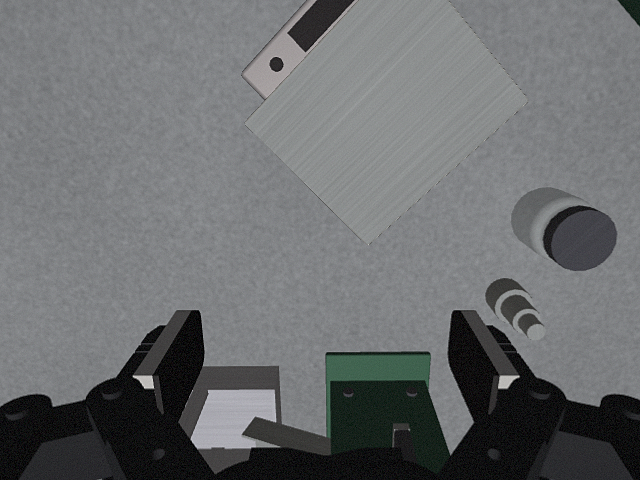

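Run:
```python
from h import *
sd=lambda x,y:('side0',(250+x/5,360+y/5)); hs=lambda x,y:('scene0',(320+x/3.5,110+y/3.5))
A=plane('w9',(245,124),.045);B=plane('w9',(370,244),.045);C=plane('w9',(527,100),.045)
print(A,B,C,np.linalg.norm(A-B),np.linalg.norm(C-B),'centre',(A+C)/2,'yang',np.degrees(np.arctan2(*(C-B)[1::-1])),np.degrees(np.arctan2(*(B-A)[1::-1])))
print(tri([('w9',(245,124)),sd(557,157)]),tri([('w9',(370,244)),sd(225,77)]),tri([('w9',(527,100)),sd(95,472)]))
```

```text
[0.36010262 0.26331893 0.045     ] [0.51775062 0.25449122 0.045     ] [0.52911554 0.43879145 0.045     ] 0.1578949663591479 0.18465031113507324 centre [0.44460908 0.35105519 0.045     ] yang 86.4713091677192 -3.205006913524512
(array([0.35929634, 0.26171188, 0.03526   ]), [0.2, 0.2]) (array([0.51629325, 0.25532155, 0.04514281]), [1.5, 1.5]) (array([0.53082576, 0.44134068, 0.03687253]), [1.1, 1.1])
```

```bash
python3 -m handwheel '[{"linear":[0.002,-0.045,-0.003],"twist":[-0.2,-0.4,0.3]},{"linear":[0.002,-0.045,-0.003],"twist":[-0.2,-0.4,0.3]},{"linear":[0.002,-0.045,-0.003],"twist":[0,0,0]},{"linear":[0.002,-0.045,-0.003],"twist":[0,0,0]},{"linear":[0.002,-0.045,-0.003],"twist":[0,0,0]},{"linear":[0.002,-0.045,-0.003],"twist":[0,0,0]},{"linear":[0.019,-0.009,-0.015],"twist":[0,0,0]},{"linear":[0.019,-0.009,-0.015],"twist":[0,0,0]},{"linear":[0.019,-0.009,-0.015],"twist":[0,0,0]},{"linear":[0.019,-0.009,-0.015],"twist":[0,0,0]},{"linear":[0,0,0],"twist":[0,0,0]}]' 0.6
python3 - <<'E'
from h import *
snap('wrist','w10');s=ctrl.get_state();print(s['tcp_pos'],s['joints'].round(2));print(R.from_rotvec(s['tool_rot']).as_matrix().round(3))
E
```

```text
clock: 20.68
tcp_pos: [0.5385, -0.0506, 0.191]
tool_rot: [1.267, 2.868, -0.05]
contact_force: [0.0, 0.4, 0.7]
opening: 0.0513
[ 0.53780067 -0.05011068  0.19153057] [-0.15  0.3   1.63 -0.03  1.22 -0.88]
[[-0.674  0.739 -0.008]
 [ 0.739  0.673 -0.031]
 [-0.018 -0.027 -0.999]]
```

View pics/w10.png

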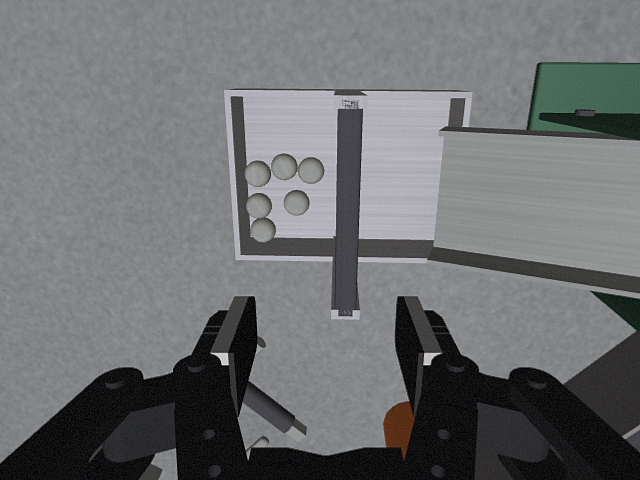

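All six balls lie in the tray (around (280,195)); the bar runs (350,100)–(345,314).

```bash
python3 - <<'E'
from h import *
a=plane('w10',(350,104),.122);b=plane('w10',(345,313),.122);d=a-b;print(a,b,np.linalg.norm(d),(a+b)/2,np.degrees(np.arctan2(d[1],d[0])))
E
python3 -m handwheel '[{"linear":[-0.001,0.014,-0.02],"twist":[1.8,-0.5,0]},{"linear":[0,0,-0.02],"twist":[0,0,0]},{"linear":[0,0,0],"twist":[0,0,0]}]' 0.6
python3 - <<'E'
from h import *
s=ctrl.get_state();print(s['tcp_pos']);print(R.from_rotvec(s['tool_rot']).as_matrix().round(3))
E
```

```text
[0.49801111 0.00855397 0.122     ] [ 0.57282617 -0.07458581  0.122     ] 0.11184594924925963 [ 0.53541864 -0.03301592  0.122     ] 131.9831209107064
clock: 21.1
tcp_pos: [0.535, -0.0347, 0.1515]
tool_rot: [1.265, 2.874, -0.002]
contact_force: [-0.1, 0.6, 0.1]
opening: 0.0511
[ 0.53496429 -0.03471041  0.15153964]
[[-0.676  0.737  0.   ]
 [ 0.737  0.676 -0.002]
 [-0.002 -0.001 -1.   ]]
```

```bash
python3 -m handwheel '[{"linear":[0.001,0,-0.02],"twist":[0,0,0]},{"linear":[0,0,-0.018],"twist":[0,0,0]},{"linear":[0,0,-0.012],"twist":[0,0,0]},{"linear":[0,0,0],"twist":[0,0,0]}]' 0.6
python3 -m handwheel '[{"linear":[0,0,0],"twist":[0,0,0]}]'
python3 - <<'E'
from h import *
s=ctrl.get_state();print(s['tcp_pos']);print(R.from_rotvec(s['tool_rot']).as_matrix().round(3))
E
```

```text
clock: 21.6
tcp_pos: [0.5372, -0.0341, 0.1049]
tool_rot: [1.259, 2.87, -0.002]
contact_force: [-0.5, 0.5, -0.4]
opening: 0.0513
clock: 21.72
tcp_pos: [0.5377, -0.0341, 0.1057]
tool_rot: [1.258, 2.869, -0.002]
contact_force: [-0.6, -0.6, -0.1]
opening: 0.0514
[ 0.53774334 -0.0341015   0.10568182]
[[-0.677  0.736  0.008]
 [ 0.736  0.677 -0.005]
 [-0.009  0.002 -1.   ]]
```

```bash
python3 -m handwheel '[{"linear":[-0.001,0,-0.008],"twist":[0,0.5,0]},{"linear":[0,0,0],"twist":[0,0,0]}]' 0.6
python3 -m handwheel '[{"linear":[0,0,0],"twist":[0,0,0]},{"linear":[0,0,0],"twist":[0,0,0]},{"linear":[0,0,0],"twist":[0,0,0]},{"linear":[0,0,0],"twist":[0,0,0]},{"linear":[0,0,0],"twist":[0,0,0]}]' 0 80
python3 - <<'E'
from h import *
s=ctrl.get_state();print(s['tcp_pos'],s['opening'],s['contact_force']);print(R.from_rotvec(s['tool_rot']).as_matrix().round(3))
E
```

```text
clock: 21.98
tcp_pos: [0.5374, -0.0342, 0.0983]
tool_rot: [1.26, 2.875, -0.007]
contact_force: [0.1, -0.4, 0.4]
opening: 0.0515
clock: 22.6
tcp_pos: [0.5373, -0.0347, 0.0984]
tool_rot: [1.26, 2.875, -0.008]
contact_force: [-0.7, -1.3, -0.7]
opening: 0.0105
[ 0.53725909 -0.03469086  0.09844516] 0.010535217907411455 [-0.70698601 -1.26544873 -0.73618647]
[[-0.678  0.736  0.001]
 [ 0.735  0.678 -0.006]
 [-0.005 -0.004 -1.   ]]
```

```bash
python3 -m handwheel '[{"linear":[0,0,0.003],"twist":[0,0,0]},{"linear":[0,0,0.003],"twist":[0,0,0]},{"linear":[0,0,0],"twist":[0,0,0]}]' 0 100
python3 -m handwheel '[{"linear":[-0.003,-0.003,0],"twist":[0,0,0]},{"linear":[-0.005,-0.005,0],"twist":[0,0,0]},{"linear":[-0.007,-0.006,0],"twist":[0,0,0]},{"linear":[-0.007,-0.006,0],"twist":[0,0,0]},{"linear":[-0.007,-0.006,0],"twist":[0,0,0]},{"linear":[-0.007,-0.006,0],"twist":[0,0,0]},{"linear":[-0.007,-0.006,0],"twist":[0,0,0]},{"linear":[-0.007,-0.006,0],"twist":[0,0,0]},{"linear":[-0.007,-0.006,0],"twist":[0,0,0]},{"linear":[-0.005,-0.004,0.002],"twist":[0,0,0]},{"linear":[-0.003,-0.003,0.003],"twist":[0,0,0]},{"linear":[0,0,0],"twist":[0,0,0]}]'
python3 - <<'E'
from h import *
snap('wrist','w11');s=ctrl.get_state();print(s['tcp_pos'],s['opening'],s['contact_force']);print(R.from_rotvec(s['tool_rot']).as_matrix().round(3))
E
```

```text
clock: 22.98
tcp_pos: [0.5356, -0.0339, 0.103]
tool_rot: [-1.262, -2.876, 0.008]
contact_force: [-0.7, 1.3, -6.2]
opening: 0.0102
clock: 24.48
tcp_pos: [0.4648, -0.0953, 0.1082]
tool_rot: [-1.262, -2.874, 0.009]
contact_force: [0.5, 0.3, -6.4]
opening: 0.01
[ 0.46492417 -0.09522667  0.10809244] 0.010261768230038382 [ 0.30303436  0.9433595  -6.10446487]
[[-0.677  0.736 -0.004]
 [ 0.736  0.677 -0.004]
 [-0.    -0.006 -1.   ]]
```

View pics/w11.png

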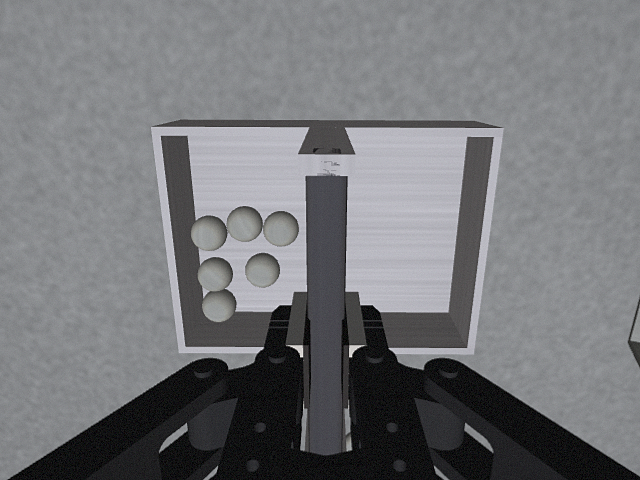

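```bash
python3 -m handwheel '[{"linear":[0,0,0.015],"twist":[0,0,0]},{"linear":[0,0,0.03],"twist":[0,0,0]},{"linear":[0,0,0.03],"twist":[0,0,0]},{"linear":[0,0.003,0.025],"twist":[0,0,0]},{"linear":[-0.001,0.01,0.01],"twist":[0,0,2]},{"linear":[-0.001,0.02,0],"twist":[0,0,3]},{"linear":[-0.001,0.028,0],"twist":[0,0,3]},{"linear":[-0.001,0.03,0],"twist":[0,0,3]},{"linear":[-0.001,0.03,0],"twist":[0,0,3]},{"linear":[-0.001,0.03,0],"twist":[0,0,3]},{"linear":[-0.001,0.03,0],"twist":[0,0,3]},{"linear":[-0.001,0.03,0],"twist":[0,0,3]},{"linear":[-0.001,0.03,0],"twist":[0,0,3]},{"linear":[-0.001,0.03,0],"twist":[0,0,3]},{"linear":[-0.001,0.03,0],"twist":[0,0,3]},{"linear":[-0.001,0.03,0],"twist":[0,0,3]},{"linear":[-0.001,0.028,0],"twist":[0,0,3]},{"linear":[-0.001,0.02,0],"twist":[0,0,3]},{"linear":[-0.001,0.01,0],"twist":[0,0,2]},{"linear":[0,0,0],"twist":[0,0,0]}]'
python3 - <<'E'
from h import *
snap('wrist','w12');s=ctrl.get_state();print(s['tcp_pos'],s['opening'],s['contact_force']);print(R.from_rotvec(s['tool_rot']).as_matrix().round(3))
E
```

```text
clock: 27.02
tcp_pos: [0.4359, 0.3154, 0.2074]
tool_rot: [-0.04, -3.118, 0.021]
contact_force: [-0.5, -0.1, -5.4]
opening: 0.0098
[0.43576864 0.31484514 0.20731103] 0.00982805240184897 [-0.5484047   0.09447757 -5.33451145]
[[-0.999  0.026 -0.024]
 [ 0.027  1.    -0.014]
 [ 0.024 -0.014 -1.   ]]
```

View pics/w12.png

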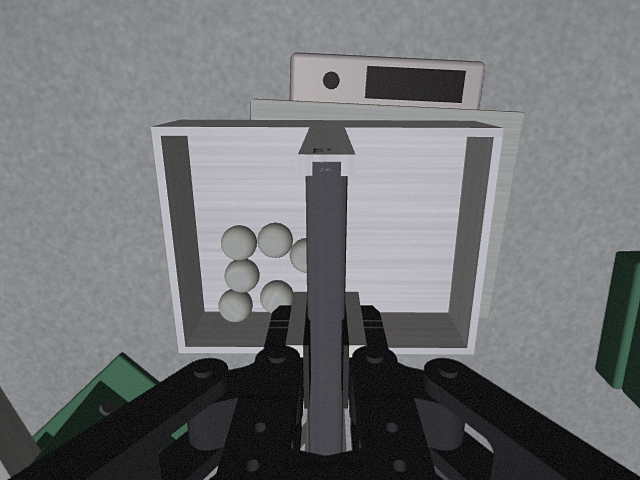

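Run:
```python
from h import *
a=plane('w12',(250,100),.045);b=plane('w12',(523,113),.045);d=b-a;th=np.arctan2(d[1],d[0]);print(a,b,np.linalg.norm(d),np.degrees(th))
x=np.array([np.sin(th),-np.cos(th),0]);print('centre',(a+b)/2+.08*x)
```

```text
[0.35930362 0.26286687 0.045     ] [0.37270223 0.45006157 0.045     ] 0.18767359574609813 85.9059893244372
centre [0.44579878 0.35075276 0.045     ]
```

```bash
python3 -m handwheel '[{"linear":[0.002,0.009,0],"twist":[0.4,-0.7,-1.2]},{"linear":[0.003,0.014,0],"twist":[0.4,-0.7,-1.1]},{"linear":[0.003,0.012,-0.005],"twist":[0,0,0]},{"linear":[0.001,0.003,-0.015],"twist":[0,0,0]},{"linear":[0,0,-0.018],"twist":[0,0,0]},{"linear":[0,0,-0.01],"twist":[0,0,0]},{"linear":[0,0,0],"twist":[0,0,0]}]'
python3 - <<'E'
from h import *
s=ctrl.get_state();print(s['tcp_pos'],s['opening'],s['contact_force']);print(R.from_rotvec(s['tool_rot']).as_matrix().round(3))
E
```

```text
clock: 27.95
tcp_pos: [0.4449, 0.3509, 0.1549]
tool_rot: [-0.117, -3.138, 0.003]
contact_force: [-0.1, -0.3, -5.6]
opening: 0.0101
[0.44485451 0.35090197 0.15493068] 0.010067503011272705 [-0.06058306 -0.33277962 -5.62073432]
[[-0.997  0.074 -0.001]
 [ 0.074  0.997 -0.002]
 [ 0.001 -0.002 -1.   ]]
```

```bash
python3 -m handwheel '[{"linear":[0,0,-0.005],"twist":[0,0,0]},{"linear":[0,0,-0.003],"twist":[0,0,0]},{"linear":[0,0,0],"twist":[0,0,0]}]'
python3 -m handwheel '[{"linear":[0,0,-0.002],"twist":[0,0,0]},{"linear":[0,0,0],"twist":[0,0,0]}]'
```

```text
clock: 28.32
tcp_pos: [0.4456, 0.351, 0.1472]
tool_rot: [0.117, 3.139, -0.002]
contact_force: [-0.6, -0.5, -6.1]
opening: 0.0101
clock: 28.58
tcp_pos: [0.446, 0.3513, 0.1457]
tool_rot: [0.117, 3.138, -0.001]
contact_force: [0.5, 0.3, -6.1]
opening: 0.01
```

Run:
```python
from h import *
snap('side','side13');crop('side13',250,330,400,450,'c13',5)
```

```text
(no output)
```

View pics/c13.png

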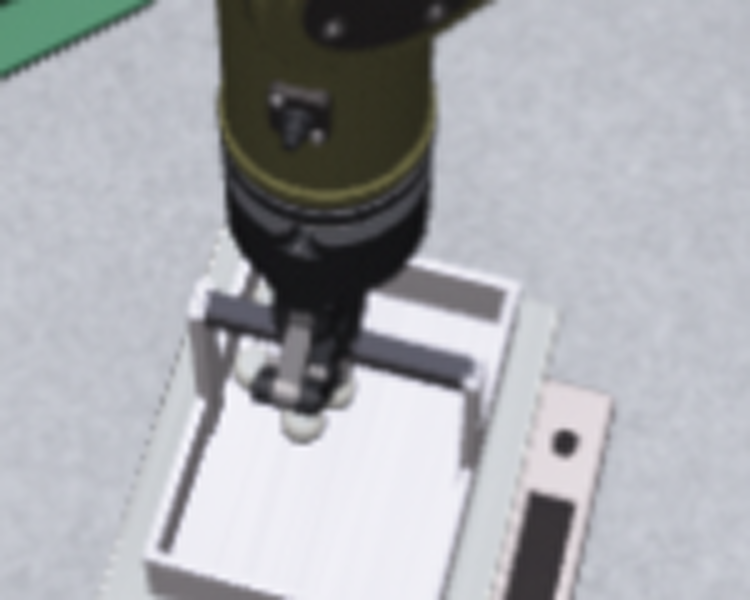

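The tray is centred over the platform with even margins and about 2 mm to go. Lowering by 1 mm steps until the wrist is unloaded.

```bash
python3 -m handwheel '[{"linear":[-0.0005,0.001,-0.001],"twist":[0,0,0]},{"linear":[0,0,-0.001],"twist":[0,0,0]},{"linear":[0,0,0],"twist":[0,0,0]}]'
python3 -m handwheel '[{"linear":[0,0,-0.001],"twist":[0,0,0]},{"linear":[0,0,0],"twist":[0,0,0]}]'
python3 -m handwheel '[{"linear":[0,0,-0.001],"twist":[0,0,0]},{"linear":[0,0,0],"twist":[0,0,0]}]'
```

```text
clock: 29.0
tcp_pos: [0.4456, 0.3526, 0.144]
tool_rot: [0.117, 3.137, 0.0]
contact_force: [-0.4, -0.3, -5.7]
opening: 0.0102
clock: 29.25
tcp_pos: [0.4456, 0.353, 0.1437]
tool_rot: [0.117, 3.137, 0.001]
contact_force: [0.1, -0.1, -5.5]
opening: 0.0098
clock: 29.5
tcp_pos: [0.4456, 0.3531, 0.1436]
tool_rot: [0.117, 3.137, 0.002]
contact_force: [-0.0, -0.2, -5.4]
opening: 0.0097
```

```bash
python3 -m handwheel '[{"linear":[0,0,-0.002],"twist":[0,0,0]}]'
python3 -m handwheel '[{"linear":[0,0,-0.002],"twist":[0,0,0]}]'
python3 -m handwheel '[{"linear":[0,0,-0.002],"twist":[0,0,0]}]'
```

```text
clock: 29.62
tcp_pos: [0.4455, 0.3531, 0.1434]
tool_rot: [0.117, 3.136, 0.003]
contact_force: [-6.5, -3.9, 19.4]
opening: 0.01
clock: 29.75
tcp_pos: [0.4455, 0.3531, 0.1435]
tool_rot: [0.117, 3.135, 0.004]
contact_force: [-5.4, -2.2, 11.8]
opening: 0.0103
clock: 29.88
tcp_pos: [0.4455, 0.3531, 0.1435]
tool_rot: [0.117, 3.134, 0.005]
contact_force: [-4.0, -2.1, 10.1]
opening: 0.0098
```

Contact came at 0.1435, as predicted for a 45 mm platform. Release and rise.

```bash
python3 -m handwheel '[{"linear":[0,0,0],"twist":[0,0,0]},{"linear":[0,0,0],"twist":[0,0,0]},{"linear":[0,0,0],"twist":[0,0,0]},{"linear":[0,0,0],"twist":[0,0,0]},{"linear":[0,0,0],"twist":[0,0,0]}]' 0.5
python3 -m handwheel '[{"linear":[0,0,0.02],"twist":[0,0,0]},{"linear":[0,0,0.03],"twist":[0,0,0]},{"linear":[0,0,0.04],"twist":[0,0,0]},{"linear":[-0.02,-0.03,0.03],"twist":[0,0,0]},{"linear":[-0.02,-0.03,0.01],"twist":[0,0,0]},{"linear":[-0.02,-0.03,0],"twist":[0,0,0]},{"linear":[-0.02,-0.03,0],"twist":[0,0,0]},{"linear":[0,0,0],"twist":[0,0,0]}]'
python3 - <<'E'
from h import *
snap('wrist','w14');snap('scene','scene14');snap('side','side14')
E
```

```text
clock: 30.5
tcp_pos: [0.4481, 0.3542, 0.1446]
tool_rot: [0.117, 3.129, 0.009]
contact_force: [-0.1, 0.7, -0.3]
opening: 0.0425
clock: 31.5
tcp_pos: [0.3655, 0.2309, 0.2769]
tool_rot: [0.115, 3.129, 0.007]
contact_force: [0.6, 0.2, 0.3]
opening: 0.0426
```

View pics/w14.png

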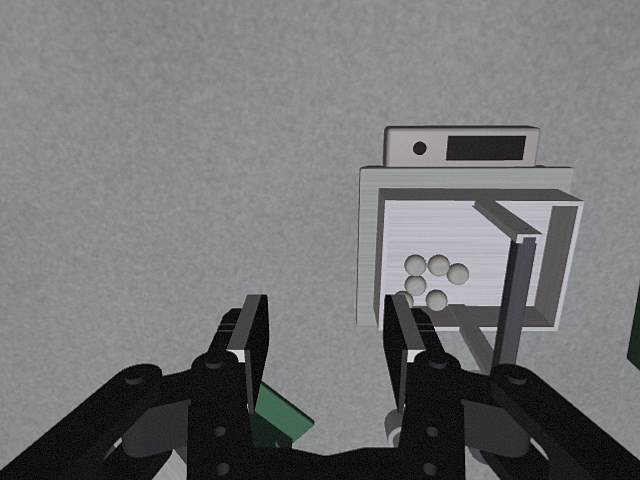

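View pics/scene14.png

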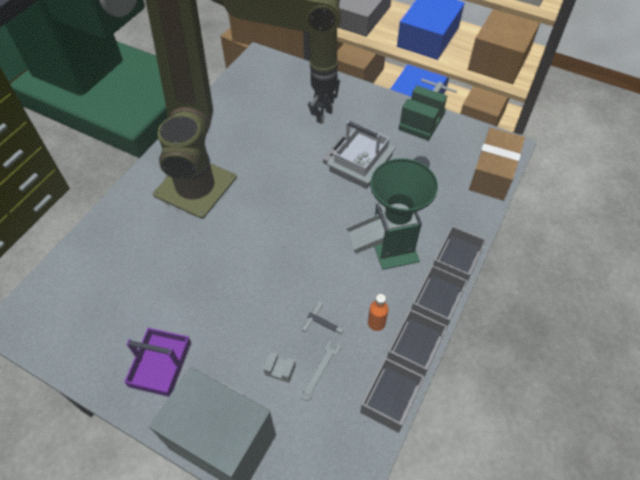

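View pics/side14.png

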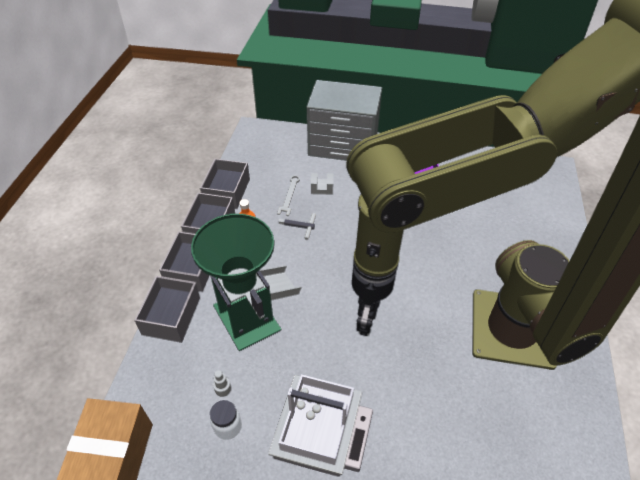

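The tray stands on the platform with six balls, around (425,280) in the wrist view. Bystanders are unmoved and the throat is empty. Check the tray's place, then hand in.

Run:
```python
from h import *
crop('side14',260,365,380,475,'c14',5.4)
c=[(558,329),(376,326),(379,190),(583,201)];P=np.array([plane('w14',p,.087) for p in c]);print(P.round(4),P.mean(0),np.linalg.norm(P[0]-P[1]),np.linalg.norm(P[1]-P[2]))
d=P[0]-P[1];print(np.degrees(np.arctan2(d[1],d[0])))
for n in ('scene','side'):
    a=load(n+'0')['img'].astype(int);b=load(n+'14')['img'].astype(int);D=(abs(a-b).max(2)>40).astype(np.uint8);k,l,st,_=cv2.connectedComponentsWithStats(D);print(n,[tuple(r) for r in st[1:] if r[4]>25])
```

```text
[[0.5072 0.4287 0.087 ]
 [0.4917 0.267  0.087 ]
 [0.3683 0.2738 0.087 ]
 [0.3896 0.4368 0.087 ]] [0.43921622 0.35158263 0.087     ] 0.16238486436290764 0.12367589095073593
84.52390842628218
scene [(np.int32(67), np.int32(0), np.int32(91), np.int32(139), np.int32(5684)), (np.int32(130), np.int32(0), np.int32(14), np.int32(16), np.int32(107)), (np.int32(147), np.int32(0), np.int32(18), np.int32(9), np.int32(114)), (np.int32(187), np.int32(0), np.int32(14), np.int32(31), np.int32(183)), (np.int32(211), np.int32(0), np.int32(18), np.int32(12), np.int32(93)), (np.int32(310), np.int32(0), np.int32(30), np.int32(43), np.int32(772)), (np.int32(202), np.int32(40), np.int32(43), np.int32(135), np.int32(2886)), (np.int32(308), np.int32(52), np.int32(32), np.int32(72), np.int32(1413)), (np.int32(162), np.int32(80), np.int32(10), np.int32(23), np.int32(102)), (np.int32(73), np.int32(104), np.int32(20), np.int32(10), np.int32(50)), (np.int32(72), np.int32(107), np.int32(34), np.int32(14), np.int32(305)), (np.int32(100), np.int32(106), np.int32(15), np.int32(7), np.int32(27)), (np.int32(170), np.in
[... 1450 characters left out ...]
p.int32(250), np.int32(11568)), (np.int32(506), np.int32(263), np.int32(23), np.int32(37), np.int32(471)), (np.int32(250), np.int32(287), np.int32(14), np.int32(20), np.int32(49)), (np.int32(533), np.int32(292), np.int32(20), np.int32(22), np.int32(216)), (np.int32(231), np.int32(295), np.int32(15), np.int32(7), np.int32(29)), (np.int32(282), np.int32(375), np.int32(71), np.int32(67), np.int32(1107)), (np.int32(285), np.int32(410), np.int32(14), np.int32(34), np.int32(97)), (np.int32(293), np.int32(421), np.int32(11), np.int32(26), np.int32(77)), (np.int32(331), np.int32(440), np.int32(6), np.int32(16), np.int32(29)), (np.int32(279), np.int32(444), np.int32(59), np.int32(21), np.int32(373))]
```

View pics/c14.png

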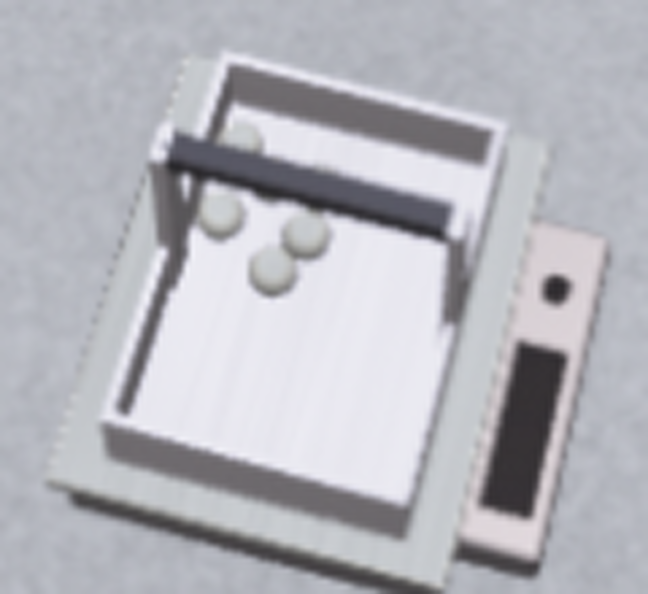

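```bash
python3 -c "
from station import ctrl
print(ctrl.get_state()['qvel'].round(3)); print(ctrl.finish_job())"
```

```text
[ 0.006  0.016 -0.009  0.001  0.002 -0.002]
the job is handed in; nothing more can be done
None
```

I drew the batch and handed it in at about 32 s of the 69 s allowed: the aluminium tray stands on the scale with all six balls in it.

- **Filling:** I stood the tray under the chute with its centre about 56 mm out from the lip, and pulled the gate out about 76 to 80 mm. After 2.5 s all six balls were in the tray, counted across three views.
- **Gate:** I pushed it home until it hit its stop, with the force rising to about 25 N. A picture afterwards put the fin 95.8 mm from the axis (96 mm when home) and showed the throat empty. Only then did I move the tray.
- **Placing:** The tray was set down on the platform at a contact height matching the 45 mm given. The last picture shows six balls in it. Comparing first and last pictures shows no change beyond the arm, the tray and the gate area; the arm hides the purple tray in the last side view, but it is unchanged in the scene view.

**Checks that disagreed:** The last wrist view puts the tray centre at (0.439, 0.352), while the arm's position at release says (0.4455, 0.353). The scale's centre measured about (0.4445, 0.352). So the tray is off centre by 1 to 5 mm, and turned from the scale's length by at most about 1.5°. Triangulating the platform height from two views gave 35 to 45 mm; the touchdown settled it at 45 mm.

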